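Clip a framed circuit board into the bench holder

ROBOT

A 7-joint arm with a two-finger parallel gripper is mounted at the origin on the work surface. World frame = base frame: x ahead of the robot, y to its left, z up, the work surface at z = 0. Lengths are in m, angles in rad, forces in N, time in s.
With the tool pointing down it reaches from about 0.4 to 0.9 m from the base axis. Payload 5.6 kg.
Tool frame: the origin (TCP) lies at the very end of the fingers, on their centre line; the grasp point (between the pads) lies 19 mm behind it; y points along the fingers, z is the direction in which the jaws open and shut, and the axes are right-handed (so a half turn about y gives the same grasp; the last joint's range is limited). The gripper opens to 92 mm and grips with 3 to 60 N. Pads are 20 mm wide; open, the fingers measure 128 mm over their backs; the gripper's body (75 mm by 189 mm) begins 69 mm behind the grasp point.
Start: joints at [-1.268, 0.468, -0.012, 1.603, 0.006, 1.071, -0.056], TCP at [0.22, 0.612, 0.215] pointing down, gripper open.
Joint ranges: [-2.53, 2.53], [-0.31, 2.02], [-1.57, 1.55], [0.28, 2.44], [-1.29, 4.43], [0.15, 1.84], [-2.92, 2.92]. Speed limits (rad/s): [2.57, 2.57, 3.14, 3.14, 3.14, 3.14, 3.14].

INTERFACE

Orientations are given as a unit quaternion [w, x, y, z].
In Python, from station import sensors, viewer, manip gives the robot as it stands.
- The arm moves only by the tool apply_moves, never from a script. Its argument "steps" is a list of rows, each a list of 3 entries, a list of its own where there are three numbers: the shift along the tool's x, y, z in cm, then the turn about the tool's y in degrees, then the closure, from 0 (fully open) to 1 (shut). A call has 1 to 10 rows; each row is the pose to reach, as a shift and turn from the pose measured when the call began, along the tool's axes at that moment; what a row does not reach only later rows make up. A row lasts 1/10 s, in which the tool goes at most 50 mm and 8.59 degrees, less where a joint would pass 70% of its speed; a pose out of reach is approached as far as the arm can. A call with a gripper value outside its range is refused whole. The fingers move at their own pace and stop on an object; "squeeze" is the grip in N (left out, the last holds). Time passes only in rows, so rows that repeat a pose let the fingers close. It gives the time, the measured TCP pose, the force and the opening at its end, in the units of the state.
- sensors.get_state(): the state, without advancing time (a new reading comes with each control period).
- viewer.read_camera(name): name is "side" or "top"; returns the picture (400x640x3 uint8, red, green, blue); there is no depth.
- viewer.camera_model(name): a dict with "mtx" (3x3 intrinsics, pixels), "k1" (the pictures are not rectified: a ray, as slopes to the right and down, at radius r is drawn at 1 + k1 r^2 times it, then the intrinsics apply), "R" (3x3) and "t" (3): a world point X has camera coordinates R X + t. Camera axes: x right, y down, z forward; pixel columns grow to the right and rows downward; lengths in m; the calibration is good to about 2 mm. A picture is of the moment at which its call begins. camera_model takes no time and is no camera call.
- manip.sign_off(): hands the job in, once; it reports no verdict.
The state is a dict: "time": time; "q": joint angles; "joint_velocities": joint speeds; "joint_efforts": joint torques, N m; "tcp_pos": TCP position; "tcp_rot": TCP orientation; "contact_force": force on the tool from outside, world axes, zero at the start; "moment": the same for the moment, N m; "width": opening from 0.0 (shut) to 1.0 (fully open).
Only numpy, scipy, OpenCV 4.12 (cv2) and the standard library are available. Lean on these libraries where they do the work, as an engineer would, in place of code of your own. Each camera call takes 0.05 s, during which the arm holds its last target.

TASK

Set up the wide framed circuit board for soldering: lift it out of the rack and stand it in the channel of the board holder with one end close to the end stop, setting it down rather than dropping it. Then pinch the two tails of the holder's sprung clip, slide the open clip along until its jaws are well over the board's edge (about 15 mm), and let go so that it closes on the board. Finally turn the brass wing nut clockwise to its stop to lock the slide, leaving the narrow board and the other things on the bench where they are.

Things in the scene. Friction and masses are not known exactly. Their poses are not given: they have to be found in the camera images.
- board: the wide framed board: upright plate 10 thick (its x) x 90 wide (its y) x 65 tall (z) mm, aluminium frame round a green board, 0.12 kg or so; origin at the centre of its underside. Starts standing in one of the two rack channels. It is the same from both faces.
- spare: the narrow framed board, same look but only 60 mm wide (its y), 10 thick, 65 tall; stands in the other rack channel; leave alone. Origin at the centre of its underside.
- rack: fixed black rack plate 150 (x) x 100 (y) x 12 mm with two aluminium channels 70 mm long along its y, at x = -42.5 and +42.5 mm; boards stand on the plate's top (12 mm up) between channel walls that rise to about 33 mm above the bench. Origin: centre of its underside.
- holder: fixed board holder: dark steel plate 80 (x) x 330 (y) x 12 mm. Its +y part has an aluminium channel 14 mm wide, y = 43 to 127 mm, bevelled walls rising to 33 mm above bench, with an end stop whose face is at y = +134 mm; its -y part has the slide with the clip. Origin on the bench; y runs along channel and slide.
- seat (a point): point on the floor of the holder's channel (12 mm above the bench) where the centre of the underside of the board belongs; axes as the holder's. The board's end is then 4 mm off the end stop (a little more or less does not matter).
- clip: sprung clip on a grey sliding block 30 mm wide (top 34 mm above bench), slides up to 78 mm along holder's +y, towards the board (about 2 N). Axes as holder's; origin on the clip's vertical pivot, 20 mm above bench. Two levers work like a clothes peg lying on its side: jaws to +y, tails to -y, all 43 to 79 mm above bench.
- clip_mouth (a point): centre between the two jaw tips, 36 mm ahead (+y) of the pivot, 61 mm above the bench. The tips are black vertical rollers 8 mm in diameter, 30 mm tall, 4 mm apart when shut; 20 mm or more apart when the tails are pinched.
- clip_tails (a point): centre between the two tail ends, 42 mm behind (-y) the pivot, 61 mm above the bench. Each tail ends in a black vertical roller 12 mm in diameter, 36 mm tall (43 to 79 mm above the bench), 21 mm either side along x: 54 mm over the outsides when the clip is shut, about 28 mm when fully pinched (about 10 N).
- jaw (a joint): opening angle of each lever of the clip (the two move together): 0 shut on nothing, about 0.08 shut on the board, 0.30 fully open; springs shut.
- wingnut (a joint): clockwise turn (from above) of the wing nut, rad: starts at 0 to 0.2 (loose), stop at 1.45 (tight).
- wing (a point): centre of the wings of the brass wing nut on the clip's block, 100 mm behind (-y) the clip's pivot, 60 mm above bench, on its vertical axis. Wings: upright bar 8 thick (this point's x) x 42 long (its y) x 28 tall mm (46 to 74 mm above bench). At joint 0 the bar lies along the holder's y. The axes turn with the nut, z up.
- spool: bystander: solder spool, 52 mm across, 39 mm tall
- flux: bystander: small amber bottle, 36 mm across, 85 mm tall
- tin: bystander: open round steel tin, 68 mm across, 32 mm tall
- driver: bystander: screwdriver 160 mm long lying down
- jar: bystander: glass jar, 48 mm across, 50 mm tall
Mind the look-alikes: they are no part of the job. What is shaped like the board but brown or pink is not meant.

How it is judged:
On the way, in this order (a step that is already met when the one before it is completed fails the run):
1. the wide board stands in the holder's channel, released (horizontal distance between board and seat below 0.012 m and z of board in the frame of holder below 0.017 m and x of board in the frame of holder between -0.004 and 0.004 m and angle between board's own z axis and vertical below 0.12 rad and angle between the y axis of board and the y axis of holder, either way round below 0.12 rad and contact force between the fingers and board below 0.1 N), for 0.2 s.
2. the clip is pinched open (value of joint jaw above 0.17 rad), for 0.1 s.
3. the open jaws are over the board's edge (horizontal distance between clip_mouth and board below 0.04 m and value of joint jaw above 0.14 rad), for 0.1 s.
4. the clip is let go and has closed on the board (horizontal distance between clip_mouth and board below 0.04 m and value of joint jaw between 0.045 and 0.13 rad and contact force between the fingers and clip below 0.1 N and horizontal distance between board and seat below 0.012 m and z of board in the frame of holder below 0.017 m and x of board in the frame of holder between -0.004 and 0.004 m and angle between board's own z axis and vertical below 0.12 rad and angle between the y axis of board and the y axis of holder, either way round below 0.12 rad), for 0.2 s.
5. the wing nut is turned tight (value of joint wingnut above 1.25 rad), for 0.1 s.
At the end, for the whole second after the job is handed in: Wide board at rest in the channel: within 12 mm of its seat, 4 mm across, on the floor within 5 mm, upright and in line within 0.12 rad. Clip closed on it (jaw 0.045 to 0.13 rad), tips 5 mm or more over its edge (mouth within 40 mm of board centre). Wing nut past 1.25 rad (horizontal distance between board and seat below 0.012 m and z of board in the frame of holder below 0.017 m and x of board in the frame of holder between -0.004 and 0.004 m and angle between board's own z axis and vertical below 0.12 rad and angle between the y axis of board and the y axis of holder, either way round below 0.12 rad and horizontal distance between clip_mouth and board below 0.04 m and value of joint jaw between 0.045 and 0.13 rad and value of joint wingnut above 1.25 rad and linear speed of board below 0.02 m/s); the robot touches nothing.
It fails at once if the wide board is let fall into the holder (let go more than 12 mm above the channel's floor) (horizontal distance between board and seat below 0.05 m and z of board in the frame of holder above 0.024 m and contact force between the fingers and board below 0.05 N).
It fails at once if the narrow board or another loose thing on the bench is moved more than 30 mm (distance of any of spare, spool, flux, tin, driver, jar from where it was at the start of the episode above 0.03 m).
It also fails if it takes over 56 s, if anything falls off the work surface, if the arm or the gripper's body presses on something with over 40 N, if the wrist force passes 120 N, or if a joint passes its speed limit or range.

## Working session

There is one attempt and no reset: what is moved stays moved. The work goes in short steps, Python scripts to look and compute and a tool call to move; the robot and the scene stay as the last step left them, time stands still between calls to the robot, and variables do not carry over. Pictures are saved under pics/ and viewed, and the job is handed in when it is done.

Besides the shell and the picture viewer there is one more tool, called after "Call:" in YAML: its name, and indented under it one key for each argument. apply_moves: Moves the arm, as the interface text tells. Its arguments: {"type":"object","properties":{"steps":{"type":"array"},"squeeze":{"type":"number"}},"required":["steps"]}

```bash
ls; mkdir -p pics; python3 - <<'E'
from station import sensors, viewer, manip
import cv2
print(sensors.get_state())
for n in ("side","top"):
    im=viewer.read_camera(n); cv2.imwrite(f"pics/{n}0.png",im[:,:,::-1]); 
    m=viewer.camera_model(n); print(n,m)
E
```

```text
pics
{'time': 0.0, 'q': array([-1.2680029 ,  0.46835197, -0.01158152,  1.60361307,  0.00601724,
        1.0713896 , -0.05631221]), 'joint_velocities': array([-6.48893093e-04, -6.27226842e-04,  1.79221396e-04, -1.63550836e-03,
        4.08887551e-05, -9.26951428e-04,  2.17633575e-03]), 'joint_efforts': array([-3.93527298e-04, -5.20567882e+01, -1.27612747e-02, -2.43754113e+01,
       -5.67112374e-02,  1.72483205e-02,  1.61411103e-04]), 'tcp_pos': array([0.2202014 , 0.61095396, 0.21366106]), 'tcp_rot': array([-0.69595002,  0.6971673 , -0.12173223,  0.12162475]), 'contact_force': array([0.14005166, 0.23141887, 0.24366468]), 'moment': array([ 0.07485752, -0.02689383,  0.00066739]), 'width': 0.9996715297012516}
side {'mtx': array([[406.98278475,   0.        , 321.05614147],
       [  0.        , 406.98278475, 195.35425883],
       [  0.        ,   0.        ,   1.        ]]), 'k1': 0.036817193618929274, 'R': array([[ 8.30021674e-01, -5.57731034e-01, -3.38433453e-04],
       [-2.97604780e-01, -4.42385462e-01, -8.46006204e-01],
       [ 4.71694197e-01,  7.02304205e-01, -5.33172944e-01]]), 't': array([-0.46478936,  0.19490852,  0.90962797])}
top {'mtx': array([[392.24175405,   0.        , 321.23606432],
       [  0.        , 392.24175405, 197.97957714],
       [  0.        ,   0.        ,   1.        ]]), 'k1': -0.09263728495871384, 'R': array([[-0.00647484, -0.99982974,  0.01727913],
       [-0.9979106 ,  0.00534966, -0.06438805],
       [ 0.06428465, -0.01765993, -0.99777533]]), 't': array([-0.02197996,  0.55860342,  1.03153336])}
```

View pics/top0.png

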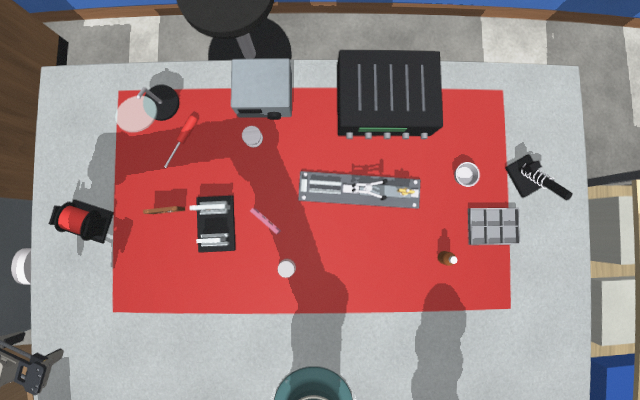

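View pics/side0.png

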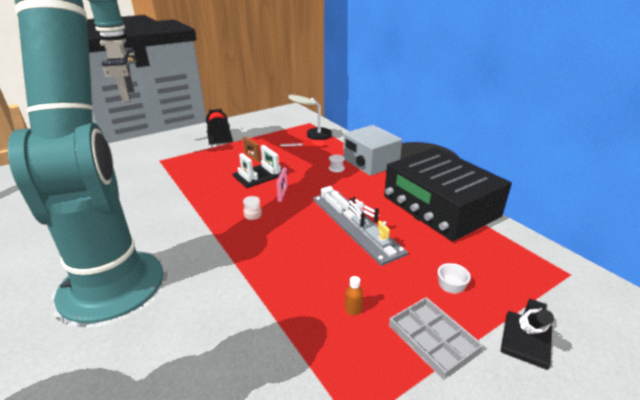

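```bash
python3 - <<'E'
import cv2,numpy as np
t=cv2.imread("pics/top0.png"); s=cv2.imread("pics/side0.png")
def c(im,x0,y0,x1,y1,k,n): cv2.imwrite(n,cv2.resize(im[y0:y1,x0:x1],None,fx=k,fy=k,interpolation=cv2.INTER_CUBIC))
c(t,180,185,250,265,7,"pics/track.png")
c(t,290,160,430,215,5.7,"pics/thold.png")
c(s,220,120,310,200,7,"pics/srack.png")
c(s,305,175,415,270,6,"pics/shold.png")
E
```

```text
(no output)
```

View pics/track.png

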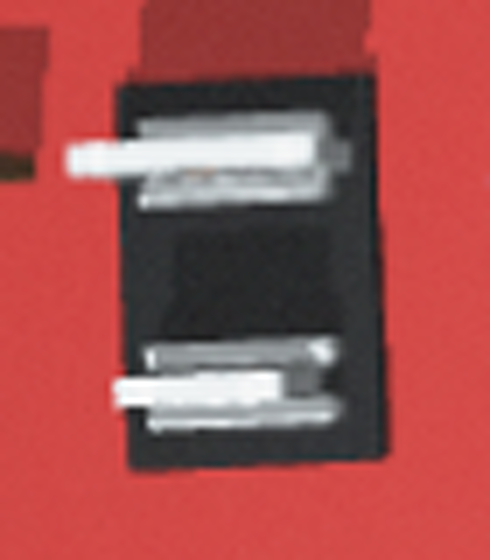

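View pics/thold.png

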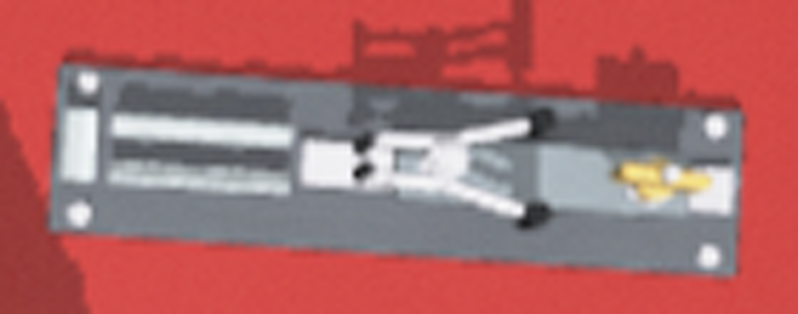

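View pics/srack.png

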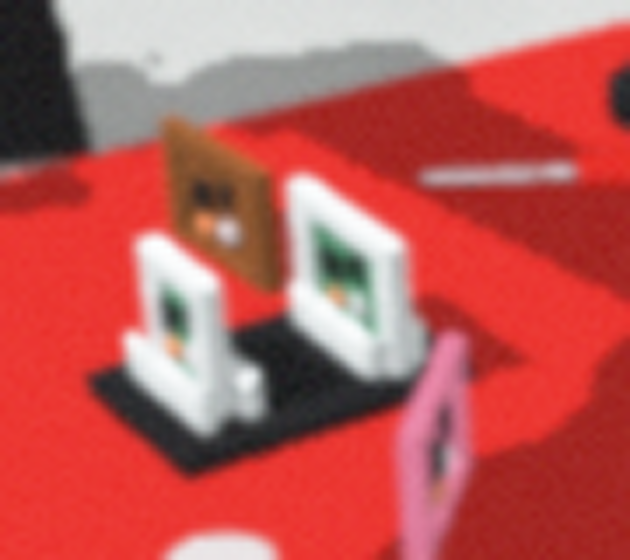

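View pics/shold.png

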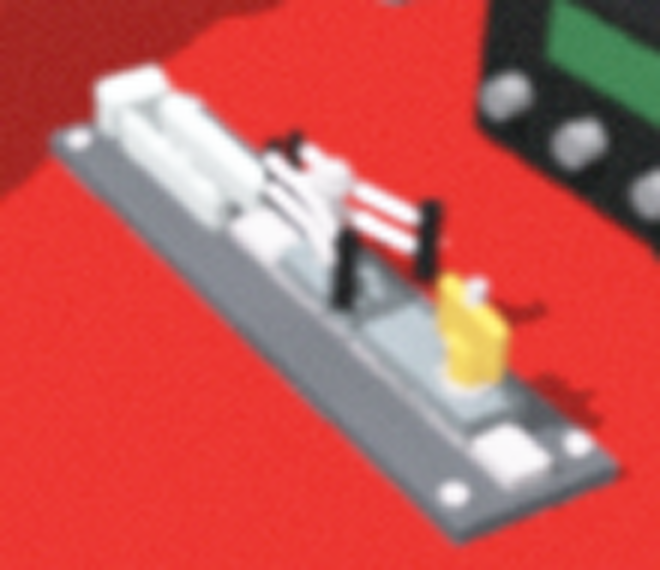

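```bash
cat > h.py <<'E'
import cv2,numpy as np
from scipy.optimize import least_squares
from station import sensors, viewer, manip
M={n:viewer.camera_model(n) for n in("side","top")}
def proj(n,P):
    m=M[n]; r,_=cv2.Rodrigues(m["R"])
    p,_=cv2.projectPoints(np.asarray(P,float).reshape(-1,1,3),r,m["t"],m["mtx"],np.array([m["k1"],0,0,0.]))
    return p.reshape(-1,2)
def crop2px(pts,k,o): return (np.asarray(pts,float)+.5)/k-.5+np.asarray(o)
def tri(us,ut):
    f=lambda X:np.r_[proj("side",X)[0]-us,proj("top",X)[0]-ut]
    r=least_squares(f,[.5,0,.05]); return r.x,np.abs(r.fun).max()
def place(pose,P):
    x,y,a=pose[:3];P=np.asarray(P,float);c,s=np.cos(a),np.sin(a)
    return np.c_[x+c*P[:,0]-s*P[:,1],y+s*P[:,0]+c*P[:,1],P[:,2]]
def overlay(im,n,polys,o,k,size,out):
    w=cv2.resize(im[o[1]:o[1]+size[1],o[0]:o[0]+size[0]],None,fx=k,fy=k,interpolation=cv2.INTER_CUBIC)
    for P,col in polys:
        q=((proj(n,P)-np.asarray(o)+.5)*k-.5).round().astype(int)
        cv2.polylines(w,[q.reshape(-1,1,2)],False,col,1,cv2.LINE_AA)
    cv2.imwrite(out,w)
E
cat > fit.py <<'E'
from h import *
C=np.array([[40,165,12],[40,-165,12],[-40,-165,12],[-40,165,12]])/1000
tp=crop2px([(60,65),(745,105),(735,275),(50,232)],5.7,(290,160))
sp=crop2px([(50,135),(620,468)],6,(305,175)); SC=C[[3,1]]
f=lambda p:np.r_[(proj("top",place(p,C))-tp).ravel(),(proj("side",place(p,SC))-sp).ravel()]
r=least_squares(f,[.55,-.1,0]); print("holder",r.x,r.fun.round(1))
f2=lambda p:(proj("top",place(p,C))-tp).ravel()
print("top only",least_squares(f2,r.x).x)
H=r.x
# rack
R=np.array([[75,50,12],[75,-50,12],[-75,-50,12],[-75,50,12]])/1000
tr=crop2px([(120,85),(372,75),(388,457),(130,468)],7,(180,185))
g=lambda p:(proj("top",place(p,R))-tr).ravel()
q=least_squares(g,[.5,.3,0]); print("rack",q.x,q.fun.round(1))
# side check of rack corners: left (-x,+y) , bottom(-x,-y)
print("side pred",((proj("side",place(q.x,R))-[220,120]+.5)*7-.5).round())
# board top corners triangulate: crop px
for name,a,b in [("wide +y end",(300,180),(68,160)),("wide -y end",(398,240),(318,150)),("narrow +y",(150,240),(115,390)),("narrow -y",(212,285),(283,387))]:
    print(name,tri(crop2px([a],7,(220,120))[0],crop2px([b],7,(180,185))[0]))
# clip rollers tops
for name,a,b in [("tail+x",(430,205),(540,120)),("tail-x",(347,235),(535,213)),("wing end -y",(500,330),(705,185)),("wing +y",(450,278),(620,175))]:
    X,e=tri(crop2px([a],6,(305,175))[0],crop2px([b],5.7,(290,160))[0])
    d=X[:2]-H[:2];c,s=np.cos(H[2]),np.sin(H[2]);print(name,X.round(4),e.round(2),"holder",(c*d[0]+s*d[1]).round(4),(-s*d[0]+c*d[1]).round(4))
E
python3 fit.py
```

```text
holder [ 0.58212457 -0.13063671 -0.06837303] [-0.  -0.4  0.7  0.5  1.1 -0.1 -0.2 -0.2 -0.7 -0.4 -0.3 -1.2]
top only [ 0.58199167 -0.12958737 -0.06545779]
rack [0.49237795 0.25917912 0.04068005] [-0.3 -0.4  0.4 -0.7  0.   0.6 -0.1  0.6]
side pred [[362. 281.]
 [472. 361.]
 [180. 459.]
 [ 79. 369.]]
wide +y end (array([0.5337393 , 0.31043233, 0.07491711]), np.float64(0.681318619052206))
wide -y end (array([0.53638567, 0.21759896, 0.0811351 ]), np.float64(0.506003009571657))
narrow +y (array([0.45020371, 0.29274985, 0.07402672]), np.float64(0.4716905359577481))
narrow -y (array([0.45142354, 0.23055029, 0.07756786]), np.float64(0.5049328428240472))
tail+x [ 0.5995 -0.1863  0.0769] 0.66 holder 0.0211 -0.0543
tail-x [ 0.5578 -0.1833  0.0762] 0.61 holder -0.0207 -0.0542
wing end -y [ 0.5708 -0.2621  0.0713] 0.78 holder -0.0023 -0.1319
wing +y [ 0.5765 -0.2242  0.0711] 1.23 holder 0.0008 -0.0937
```

```bash
cat > ov.py <<'E'
from h import *
import sys
def box(x0,x1,y0,y1,z0,z1):
    t=[[x0,y0,z1],[x1,y0,z1],[x1,y1,z1],[x0,y1,z1],[x0,y0,z1]]
    b=[[p[0],p[1],z0] for p in t]
    return np.array(t+b)/1000.
H=[.5820,-.1300,-.067]; pv=-12.5
RK=[.4924,.2592,.0407]
hold=[box(-40,40,-165,165,0,12),box(-5,5,40,130,12,77)]
cl=[box(s*21-6,s*21+6,pv-48,pv-36,43,79) for s in(1,-1)]+[box(-4,4,pv-121,pv-79,46,74)]
rack=[box(-75,75,-50,50,0,12),box(37.5,47.5,6-45,6+45,12,77),box(-47.5,-37.5,3-30,3+30,12,77)]
G=(0,255,0);Y=(0,255,255);B=(255,0,0)
ph=[(place(H,hold[0]),G)]+[(place(H,c),B) for c in cl]
pr=[(place(RK,rack[0]),G)]+[(place(RK,c),B) for c in rack[1:]]
t=cv2.imread("pics/top0.png"); s=cv2.imread("pics/side0.png")
overlay(t,"top",ph,(290,160),5.7,(140,55),"pics/o1.png")
overlay(t,"top",pr,(180,185),7,(70,80),"pics/o2.png")
overlay(s,"side",pr,(220,120),7,(90,80),"pics/o3.png")
overlay(s,"side",ph,(305,175),6,(110,95),"pics/o4.png")
E
python3 ov.py; python3 - <<'E'
from scipy.spatial.transform import Rotation as R
q=[-0.69595002,  0.6971673 , -0.12173223,  0.12162475]
print(R.from_quat(q,scalar_first=True).as_matrix().round(3))
E
for i in 1 2 3 4; do python3 -c "import cv2;i=cv2.imread('pics/o$i.png');print(i.shape)";done
```

```text
[[ 0.941 -0.     0.339]
 [-0.339 -0.002  0.941]
 [ 0.    -1.    -0.002]]
(314, 798, 3)
(560, 490, 3)
(560, 630, 3)
(570, 660, 3)
```

View pics/o1.png

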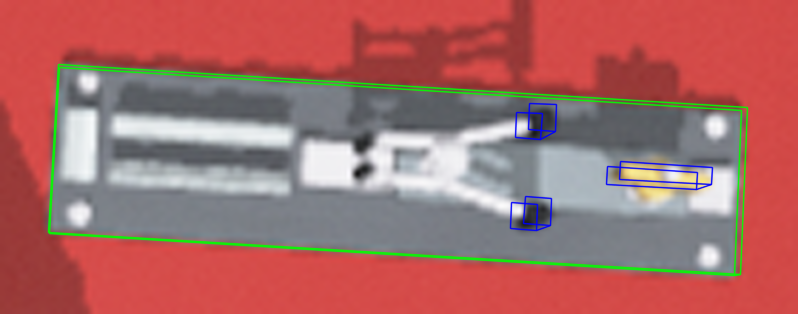

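View pics/o2.png

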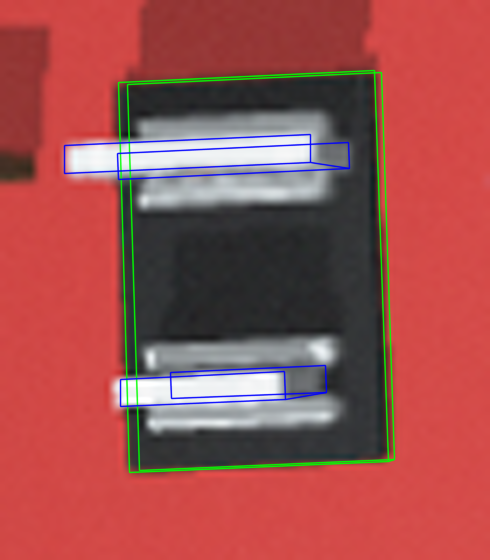

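View pics/o3.png

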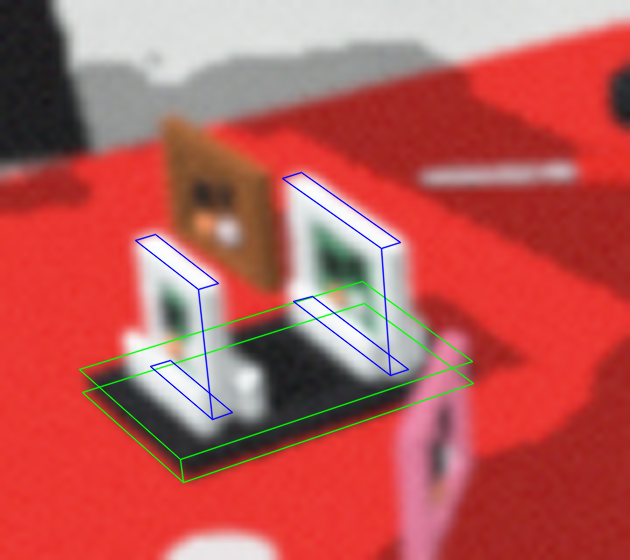

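View pics/o4.png

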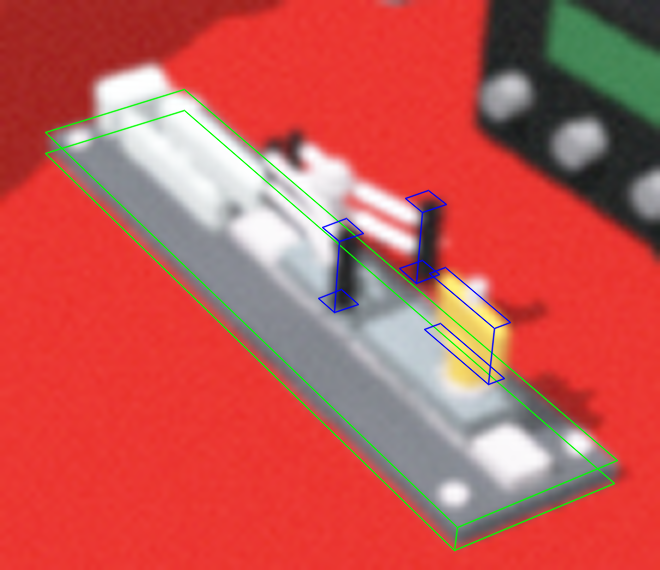

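Call:
apply_moves:
  steps:
    - [[41.3, 3, -21.9], 67.9, 0]
    - [[41.3, 3, -21.9], 67.9, 0]
    - [[41.3, 3, -21.9], 67.9, 0]
    - [[41.3, 3, -21.9], 67.9, 0]
    - [[41.3, 3, -21.9], 67.9, 0]
    - [[41.3, 3, -21.9], 67.9, 0]
    - [[41.3, 3, -21.9], 67.9, 0]
    - [[41.3, 3, -21.9], 67.9, 0]
    - [[41.3, 3, -21.9], 67.9, 0]
    - [[41.3, 3, -21.9], 67.9, 0]

```text
time: 1.1
tcp_pos: [0.5376, 0.2592, 0.1838]
tcp_rot: [-0.507, 0.509, -0.491, 0.493]
contact_force: [0.2, 0.0, 1.2]
width: 1.004
```

```bash
cat > mv.py <<'E'
import numpy as np,sys
from station import sensors
from scipy.spatial.transform import Rotation as R
def delta(target,yaw):
    s=sensors.get_state(); A=R.from_quat(s["tcp_rot"],scalar_first=True).as_matrix()
    d=A.T@(np.array(target)-s["tcp_pos"])*100
    cur=np.arctan2(A[1,2],A[0,2]); t=np.degrees(cur-yaw)
    print("t",round(s["time"],2),"tcp",s["tcp_pos"].round(4),"yaw",cur.round(4),"F",s["contact_force"].round(1),"w",round(s["width"],3))
    print("axes x",A[:,0].round(3),"y",A[:,1].round(3),"z",A[:,2].round(3)," q7",s["q"][6].round(2))
    print("MOVE cm",d.round(2),"turn",round((t+90)%180-90,2))
a=[float(v) for v in sys.argv[1:]]
if a: delta(a[:3],a[3])
E
python3 mv.py .5347 .265 .041 .0407
python3 - <<'E'
import sys; sys.argv=['x']
from h import *
cv2.imwrite("pics/t1.png",viewer.read_camera("top")[:,:,::-1]); cv2.imwrite("pics/s1.png",viewer.read_camera("side")[:,:,::-1])
E
```

```text
t 1.1 tcp [0.5376 0.2592 0.1838] yaw 0.0327 F [0.2 0.  1.2] w 1.004
axes x [ 0.033 -0.999  0.004] y [ 0.001 -0.004 -1.   ] z [0.999 0.033 0.001]  q7 -0.32
MOVE cm [-0.65 14.27 -0.28] turn -0.46
```

View pics/s1.png

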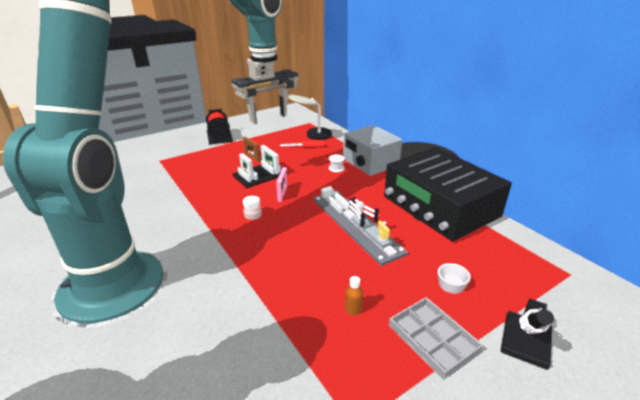

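Call:
apply_moves:
  steps:
    - [[-0.65, 3, -0.28], -0.5, 0]
    - [[-0.65, 6, -0.28], -0.5, 0]
    - [[-0.65, 9, -0.28], -0.5, 0]
    - [[-0.65, 12, -0.28], -0.5, 0]
    - [[-0.65, 13.5, -0.28], -0.5, 0]
    - [[-0.65, 14.2, -0.28], -0.5, 0]
    - [[-0.65, 14.2, -0.28], -0.5, 0]
    - [[-0.65, 14.2, -0.28], -0.5, 0]

```text
time: 2.0
tcp_pos: [0.5341, 0.2676, 0.0428]
tcp_rot: [-0.51, 0.511, -0.488, 0.49]
contact_force: [0.2, 0.5, -0.3]
width: 1.001
```

```bash
python3 mv.py .5347 .265 .041 .0407
python3 - <<'E'
from h import *
t=viewer.read_camera("top")[:,:,::-1]; s=viewer.read_camera("side")[:,:,::-1]
a=cv2.resize(t[170:270,165:265],(400,400),interpolation=cv2.INTER_CUBIC)
b=cv2.resize(s[100:200,210:310],(400,400),interpolation=cv2.INTER_CUBIC)
cv2.imwrite("pics/c1.png",np.hstack([a,b]))
E
```

```text
t 2.0 tcp [0.5341 0.2676 0.0428] yaw 0.0424 F [ 0.2  0.5 -0.3] w 1.001
axes x [ 0.042 -0.999  0.002] y [ 0.001 -0.002 -1.   ] z [0.999 0.042 0.001]  q7 -0.26
MOVE cm [0.26 0.18 0.05] turn 0.1
```

View pics/c1.png

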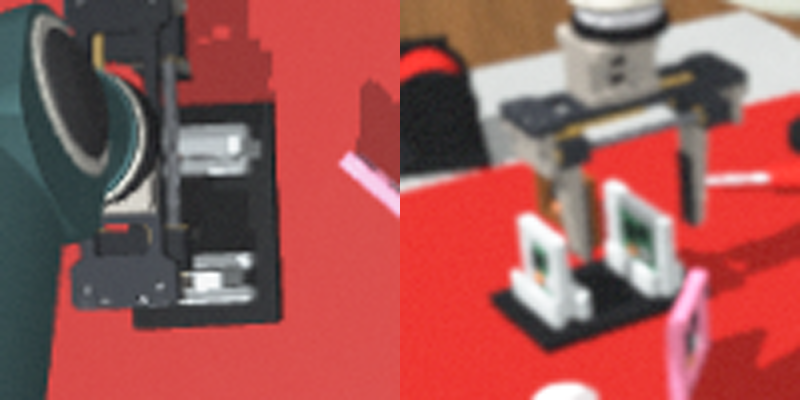

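Call:
apply_moves:
  steps:
    - [[0.26, 0, 0.05], 0, 0.5]
    - [[0.26, 0, 0.05], 0, 0.8]
    - [[0.26, 0, 0.05], 0, 1]
    - [[0.26, 0, 0.05], 0, 1]
    - [[0.26, 0, 0.05], 0, 1]
    - [[0.26, 0, 0.05], 0, 1]
    - [[0.26, 0, 0.05], 0, 1]
    - [[0.26, 0, 0.05], 0, 1]
  squeeze: 20

```text
time: 2.9
tcp_pos: [0.5349, 0.2649, 0.043]
tcp_rot: [-0.51, 0.511, -0.488, 0.49]
contact_force: [0.7, 0.3, -0.0]
width: 0.326
```

```bash
python3 mv.py .5347 .265 .175 .0407
```

```text
t 2.9 tcp [0.5349 0.2649 0.043 ] yaw 0.0421 F [ 0.7  0.3 -0. ] w 0.326
axes x [ 0.042 -0.999  0.002] y [ 0.002 -0.002 -1.   ] z [0.999 0.042 0.002]  q7 -0.26
MOVE cm [ 2.00e-02 -1.32e+01  1.00e-02] turn 0.08
```

Still closing; give more rows.

Call:
apply_moves:
  steps:
    - [[0, 0, 0], 0, 1]
    - [[0, 0, 0], 0, 1]
    - [[0, 0, 0], 0, 1]
    - [[0, 0, 0], 0, 1]
    - [[0, 0, 0], 0, 1]
    - [[0, 0, 0], 0, 1]

```text
time: 3.5
tcp_pos: [0.5348, 0.2649, 0.043]
tcp_rot: [-0.51, 0.511, -0.488, 0.49]
contact_force: [0.4, 0.4, -0.8]
width: 0.111
```

```bash
python3 mv.py .5347 .265 .175 .0407
```

```text
t 3.5 tcp [0.5348 0.2649 0.043 ] yaw 0.0421 F [ 0.4  0.4 -0.8] w 0.111
axes x [ 0.042 -0.999  0.002] y [ 0.002 -0.002 -1.   ] z [0.999 0.042 0.002]  q7 -0.26
MOVE cm [ 2.00e-02 -1.32e+01  1.00e-02] turn 0.08
```

Call:
apply_moves:
  steps:
    - [[0, -0.5, 0], 0, 1]
    - [[0, -1.5, 0], 0, 1]
    - [[0, -3.5, 0], 0, 1]
    - [[0, -6, 0], 0, 1]
    - [[0, -9, 0], 0, 1]
    - [[0, -11, 0], 0, 1]
    - [[0, -12, 0], 0, 1]
    - [[0, -12, 0], 0, 1]

```text
time: 4.3
tcp_pos: [0.5354, 0.2656, 0.1647]
tcp_rot: [0.511, -0.509, 0.488, -0.491]
contact_force: [0.7, 0.7, -1.5]
width: 0.108
```

```bash
python3 mv.py .5877 -.0452 .165 -.067; python3 - <<'E'
from h import *
t=viewer.read_camera("top")[:,:,::-1]; s=viewer.read_camera("side")[:,:,::-1]
a=cv2.resize(t[170:270,165:265],(400,400),interpolation=cv2.INTER_CUBIC)
b=cv2.resize(s[100:200,210:310],(400,400),interpolation=cv2.INTER_CUBIC)
cv2.imwrite("pics/c2.png",np.hstack([a,b]))
E
```

```text
t 4.3 tcp [0.5354 0.2656 0.1647] yaw 0.0421 F [ 0.7  0.7 -1.5] w 0.108
axes x [ 0.042 -0.999  0.001] y [ 0.004 -0.    -1.   ] z [0.999 0.042 0.004]  q7 -0.31
MOVE cm [31.28  0.    3.92] turn 6.25
```

View pics/c2.png

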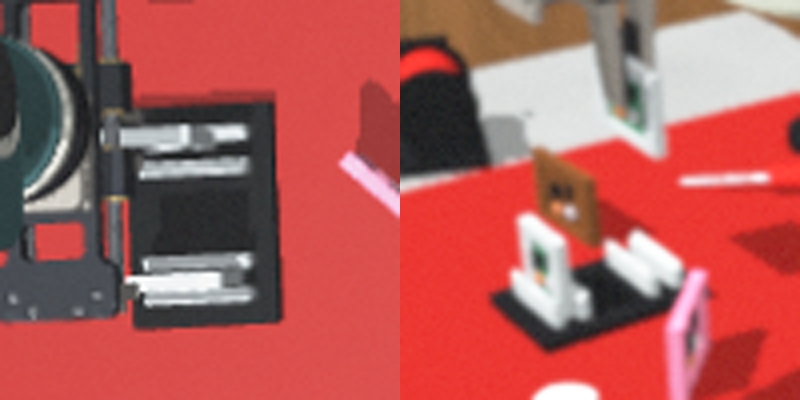

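Call:
apply_moves:
  steps:
    - [[3, 0, 0.4], 1, 1]
    - [[7, 0, 0.9], 2, 1]
    - [[11.5, 0, 1.5], 3, 1]
    - [[16, 0, 2], 4, 1]
    - [[20.5, 0, 2.6], 5, 1]
    - [[25, 0, 3.2], 6, 1]
    - [[29, 0, 3.7], 6.3, 1]
    - [[31.3, 0, 3.9], 6.3, 1]
    - [[31.3, 0, 3.9], 6.3, 1]
    - [[31.3, 0, 3.9], 6.3, 1]

```text
time: 5.4
tcp_pos: [0.5854, -0.0461, 0.1619]
tcp_rot: [-0.481, 0.484, -0.517, 0.517]
contact_force: [0.4, 0.0, -1.4]
width: 0.111
```

```bash
python3 mv.py .5877 -.0452 .080 -.067; python3 - <<'E'
from h import *
t=viewer.read_camera("top")[:,:,::-1]; s=viewer.read_camera("side")[:,:,::-1]
cv2.imwrite("pics/t3.png",t);cv2.imwrite("pics/s3.png",s)
a=cv2.resize(t[140:220,280:380],(500,400),interpolation=cv2.INTER_CUBIC)
cv2.imwrite("pics/c3a.png",a)
b=cv2.resize(s[130:260,290:420],(585,585),interpolation=cv2.INTER_CUBIC)
cv2.imwrite("pics/c3b.png",b)
E
```

```text
t 5.4 tcp [ 0.5854 -0.0461  0.1619] yaw -0.0687 F [ 0.4  0.  -1.4] w 0.111
axes x [-0.069 -0.998  0.003] y [-0.002 -0.002 -1.   ] z [ 0.998 -0.069 -0.002]  q7 0.16
MOVE cm [-0.12  8.19  0.24] turn -0.1
```

View pics/c3a.png

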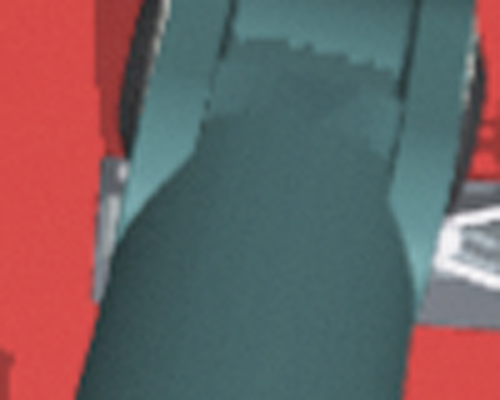

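View pics/c3b.png

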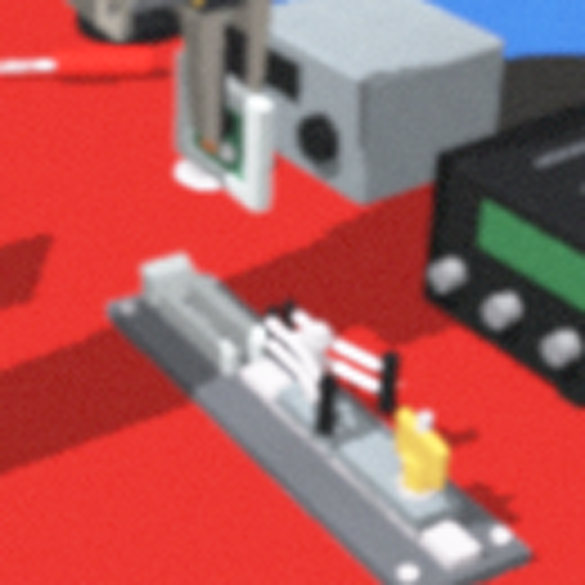

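Call:
apply_moves:
  steps:
    - [[-0.12, 2, 0.24], 0, 1]
    - [[-0.12, 4, 0.24], 0, 1]
    - [[-0.12, 6, 0.24], 0, 1]
    - [[-0.12, 7.5, 0.24], 0, 1]
    - [[-0.12, 8.4, 0.24], 0, 1]
    - [[-0.12, 8.4, 0.24], 0, 1]
    - [[-0.12, 8.4, 0.24], 0, 1]

```text
time: 6.2
tcp_pos: [0.5885, -0.0433, 0.0787]
tcp_rot: [-0.483, 0.484, -0.516, 0.516]
contact_force: [0.0, -0.2, -0.8]
width: 0.107
```

```bash
python3 mv.py .5877 -.0452 .043 -.067; python3 - <<'E'
from h import *
from ov import box
s=viewer.read_camera("side")[:,:,::-1].copy()
cv2.imwrite("pics/s4.png",s)
st=sensors.get_state();p=st["tcp_pos"]
# tcp-predicted board, and holder
B=[p[0],p[1],-.067]; z=p[2]*1000-31
H=[.5820,-.1300,-.067]
polys=[(place(H,box(-40,40,-165,165,0,12)),(0,255,0)),(place(H,box(-7,7,43,127,12,33)),(255,0,0)),(place(B,box(-5,5,-45,45,z,z+65)),(0,255,255)),
 (place(H,box(-15,15,134,140,12,33)),(255,0,0))]
overlay(s,"side",polys,(305,145),9,(80,65),"pics/c4.png")
cv2.imwrite("pics/c4r.png",cv2.resize(s[145:210,305:385],None,fx=9,fy=9,interpolation=cv2.INTER_CUBIC))
E
```

```text
t 6.2 tcp [ 0.5885 -0.0433  0.0787] yaw -0.0653 F [ 0.  -0.2 -0.8] w 0.107
axes x [-0.065 -0.998  0.002] y [-0.    -0.002 -1.   ] z [ 0.998 -0.065 -0.   ]  q7 0.21
MOVE cm [ 0.19  3.57 -0.07] turn 0.1
```

View pics/c4.png

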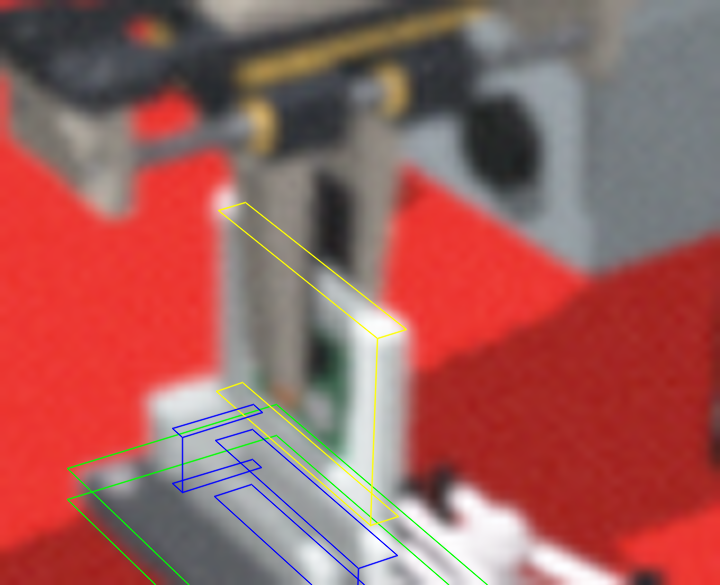

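View pics/c4r.png

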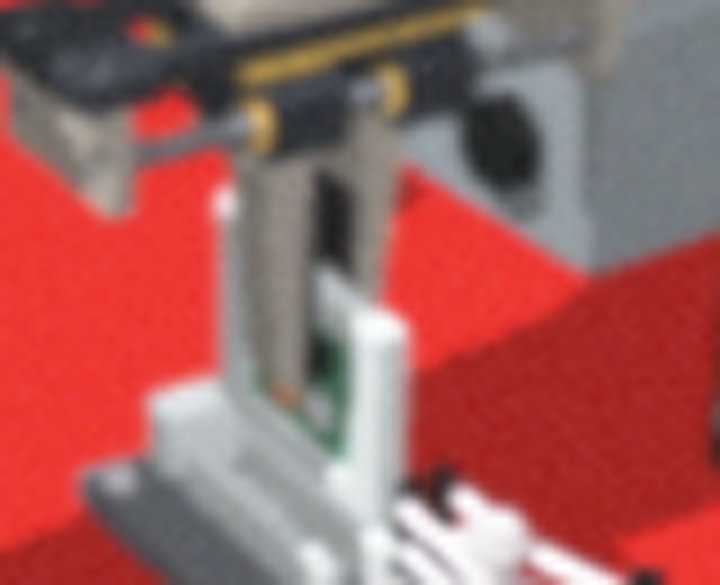

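```bash
python3 - <<'E'
from h import *
from ov import box
s=cv2.imread("pics/s4.png"); s0=cv2.imread("pics/side0.png")
def cr(i): return cv2.resize(cv2.convertScaleAbs(i[180:220,325:365],alpha=.85),None,fx=10,fy=10,interpolation=cv2.INTER_CUBIC)
cv2.imwrite("pics/c5.png",np.hstack([cr(s),cr(s0)]))
E
```

```text
(no output)
```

View pics/c5.png

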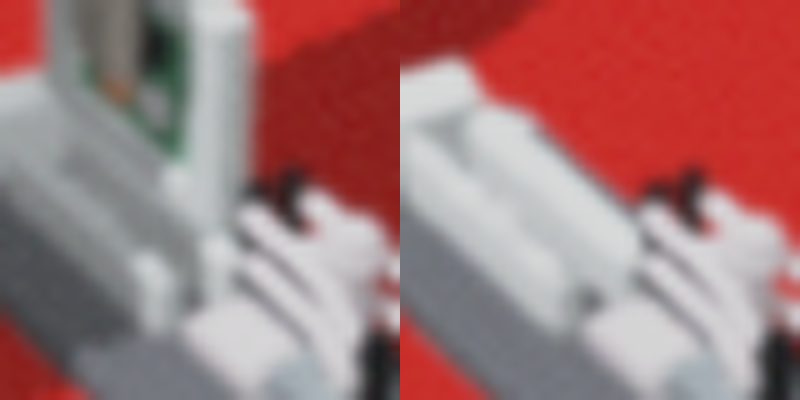

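```bash
python3 - <<'E'
from h import *
t=cv2.imread("pics/top0.png")
H=[.5820,-.1300,-.067]
def inv(uv,z):
    f=lambda p:(proj("top",[[p[0],p[1],z]])[0]-uv)
    X=least_squares(f,[.58,-.1]).x
    d=X-H[:2];c,s=np.cos(H[2]),np.sin(H[2]);return np.array([c*d[0]+s*d[1],-s*d[0]+c*d[1]])*1000
for n,p,z in [("w+x -y",(293,135),.033),("w-x -y",(290,188),.033),("w+x +y",(111,125),.033),("w-x +y",(111,180),.033),("stop face",(98,145),.033),("block front",(302,163),.034),("screw",(88,83),.012),("screw",(78,213),.012),("screw",(716,126),.012),("screw",(709,257),.012)]:
    print(n,inv(crop2px([p],5.7,(290,160))[0],z).round(1))
# brightness profile along holder y at x=+-10 z=33 and at x=0
g=cv2.cvtColor(t,cv2.COLOR_BGR2GRAY).astype(np.float32)
ys=np.arange(30,170,2)/1000.
for x in (.0095,-.0095,0):
    P=place(H,np.c_[np.full_like(ys,x),ys,np.full_like(ys,.033)]); q=proj("top",P).astype(np.float32)
    v=cv2.remap(g,q[:,0].reshape(1,-1),q[:,1].reshape(1,-1),cv2.INTER_LINEAR)[0]
    print(x,[(int(a*1000),int(b)) for a,b in zip(ys,v)])
E
```

```text
w+x -y [10.7 53.2]
w-x -y [-14.   53.2]
w+x +y [ 10.1 137.9]
w-x +y [-15.5 136.3]
stop face [  0.4 143.3]
block front [-2.2 48.4]
screw [ 31.6 150.4]
screw [-30.3 151.2]
screw [  30.1 -150.2]
screw [ -32.8 -149.6]
0.0095 [(30, 142), (32, 136), (34, 134), (36, 138), (38, 146), (40, 148), (42, 144), (44, 152), (46, 151), (48, 128), (50, 122), (52, 146), (54, 183), (56, 222), (58, 229), (60, 232), (62, 233), (64, 233), (66, 233), (68, 232), (70, 232), (72, 233), (74, 233), (76, 233), (78, 231), (80, 231), (82, 230), (84, 232), (86, 233), (88, 235), (90, 235), (92, 235), (94, 234), (96, 232), (98, 231), (100, 232), (102, 233), (104, 233), (106, 233), (108, 231), (110, 231), (112, 231), (114, 231), (116, 231), (118, 230), (120, 229), (122, 228), (124, 229), (126, 231), (128, 233), (130, 234), (132, 234), (134, 232), (136, 216), (138, 175), (140, 143), (142, 134), (144, 161), (146, 233), (148, 239), (150, 236), (152, 231), (154, 227), (156, 225), (158, 203), (160, 169), (162, 137), (164, 115), (166, 111), (168, 113)]
-0.0095 [(30, 227), (32, 227), (34, 229), (36, 229), (38, 231), (40, 230)
[... 807 characters left out ...]
), (42, 240), (44, 240), (46, 227), (48, 196), (50, 147), (52, 130), (54, 113), (56, 99), (58, 92), (60, 93), (62, 93), (64, 92), (66, 91), (68, 92), (70, 93), (72, 93), (74, 93), (76, 97), (78, 99), (80, 98), (82, 95), (84, 93), (86, 93), (88, 93), (90, 93), (92, 94), (94, 94), (96, 93), (98, 94), (100, 94), (102, 93), (104, 93), (106, 94), (108, 94), (110, 95), (112, 94), (114, 94), (116, 95), (118, 94), (120, 96), (122, 97), (124, 96), (126, 94), (128, 93), (130, 94), (132, 94), (134, 94), (136, 106), (138, 121), (140, 125), (142, 125), (144, 177), (146, 233), (148, 240), (150, 237), (152, 232), (154, 228), (156, 225), (158, 201), (160, 166), (162, 129), (164, 99), (166, 108), (168, 113)]
```

```bash
python3 - <<'E'
from h import *
t=cv2.imread("pics/top0.png")
g=cv2.cvtColor(t,cv2.COLOR_BGR2GRAY).astype(np.float32)
H=[.5820,-.1300,-.067]
xs=np.arange(-46,47,1)/1000.
for z in (.033,.012):
    acc=0
    for y in np.arange(65,128,3)/1000.:
        q=proj("top",place(H,np.c_[xs,np.full_like(xs,y),np.full_like(xs,z)])).astype(np.float32)
        acc=acc+cv2.remap(g,q[:,0].reshape(1,-1),q[:,1].reshape(1,-1),cv2.INTER_LINEAR)[0]
    acc/=21
    print(z,[(int(round(a*1000)),int(b)) for a,b in zip(xs,acc)])
R=[.4924,.2592,.0407]
# board in rack: profile along y at x=42.5, z=77
ys=np.arange(-60,70,2)/1000.
q=proj("top",place(R,np.c_[np.full_like(ys,.0425),ys,np.full_like(ys,.077)])).astype(np.float32)
v=cv2.remap(g,q[:,0].reshape(1,-1),q[:,1].reshape(1,-1),cv2.INTER_LINEAR)[0]
print([(int(round(a*1000)),int(b)) for a,b in zip(ys,v)])
E
```

```text
0.033 [(-46, 116), (-45, 115), (-44, 113), (-43, 112), (-42, 115), (-41, 117), (-40, 120), (-39, 123), (-38, 127), (-37, 128), (-36, 128), (-35, 128), (-34, 127), (-33, 127), (-32, 127), (-31, 127), (-30, 127), (-29, 126), (-28, 126), (-27, 127), (-26, 127), (-25, 127), (-24, 127), (-23, 127), (-22, 128), (-21, 128), (-20, 128), (-19, 133), (-18, 149), (-17, 170), (-16, 188), (-15, 198), (-14, 203), (-13, 199), (-12, 189), (-11, 181), (-10, 176), (-9, 172), (-8, 164), (-7, 151), (-6, 135), (-5, 115), (-4, 101), (-3, 94), (-2, 93), (-1, 93), (0, 94), (1, 96), (2, 101), (3, 116), (4, 140), (5, 168), (6, 193), (7, 212), (8, 225), (9, 230), (10, 232), (11, 230), (12, 223), (13, 212), (14, 191), (15, 166), (16, 139), (17, 117), (18, 101), (19, 95), (20, 93), (21, 92), (22, 92), (23, 92), (24, 92), (25, 93), (26, 94), (27, 97), (28, 102), (29, 108), (30, 115), (31, 120), (32, 124), (33, 124), (34, 122), (35, 116), (36, 109), (37, 101), (38, 92), (39, 86), (40, 86), (41, 89), (42, 93), (43, 98), (44, 104), (45, 108), (46, 112)]
0.012 [(-46, 117), (-45, 116), (-44, 115), (-43, 113), (-42, 11
[... 1000 characters left out ...]
, 58), (-54, 75), (-52, 99), (-50, 100), (-48, 105), (-46, 108), (-44, 114), (-42, 136), (-40, 196), (-38, 229), (-36, 241), (-34, 242), (-32, 243), (-30, 244), (-28, 243), (-26, 242), (-24, 239), (-22, 240), (-20, 240), (-18, 240), (-16, 240), (-14, 240), (-12, 240), (-10, 239), (-8, 239), (-6, 240), (-4, 240), (-2, 240), (0, 240), (2, 240), (4, 240), (6, 240), (8, 240), (10, 240), (12, 240), (14, 240), (16, 240), (18, 240), (20, 240), (22, 240), (24, 240), (26, 240), (28, 239), (30, 239), (32, 239), (34, 240), (36, 241), (38, 244), (40, 244), (42, 240), (44, 240), (46, 238), (48, 229), (50, 183), (52, 131), (54, 110), (56, 110), (58, 111), (60, 102), (62, 77), (64, 57), (66, 54), (68, 53)]
```

```bash
python3 mv.py .588 -.037 .043 -.067
```

```text
t 6.25 tcp [ 0.5888 -0.0435  0.079 ] yaw -0.0655 F [-0.  -0.3 -0.6] w 0.106
axes x [-0.065 -0.998  0.002] y [ 0.    -0.002 -1.   ] z [ 0.998 -0.065  0.001]  q7 0.21
MOVE cm [-0.65  3.6  -0.12] turn 0.08
```

Call:
apply_moves:
  steps:
    - [[-0.3, 0, -0.1], 0, 1]
    - [[-0.65, 0.3, -0.1], 0, 1]
    - [[-0.65, 0.7, -0.1], 0, 1]
    - [[-0.65, 1.1, -0.1], 0, 1]
    - [[-0.65, 1.5, -0.1], 0, 1]
    - [[-0.65, 1.9, -0.1], 0, 1]
    - [[-0.65, 2.0, -0.1], 0, 1]

```text
time: 6.95
tcp_pos: [0.5878, -0.037, 0.0583]
tcp_rot: [-0.483, 0.484, -0.516, 0.517]
contact_force: [0.0, 0.2, -1.9]
width: 0.11
```

```bash
python3 mv.py .588 -.037 .043 -.067; python3 - <<'E'
from h import *
s=viewer.read_camera("side")[:,:,::-1]
cv2.imwrite("pics/c6.png",cv2.resize(s[155:220,305:385],None,fx=9,fy=9,interpolation=cv2.INTER_CUBIC))
E
```

```text
t 6.95 tcp [ 0.5878 -0.037   0.0583] yaw -0.0657 F [ 0.   0.2 -1.9] w 0.11
axes x [-0.066 -0.998  0.002] y [-0.001 -0.002 -1.   ] z [ 0.998 -0.066 -0.001]  q7 0.21
MOVE cm [-0.01  1.53  0.02] turn 0.07
```

View pics/c6.png

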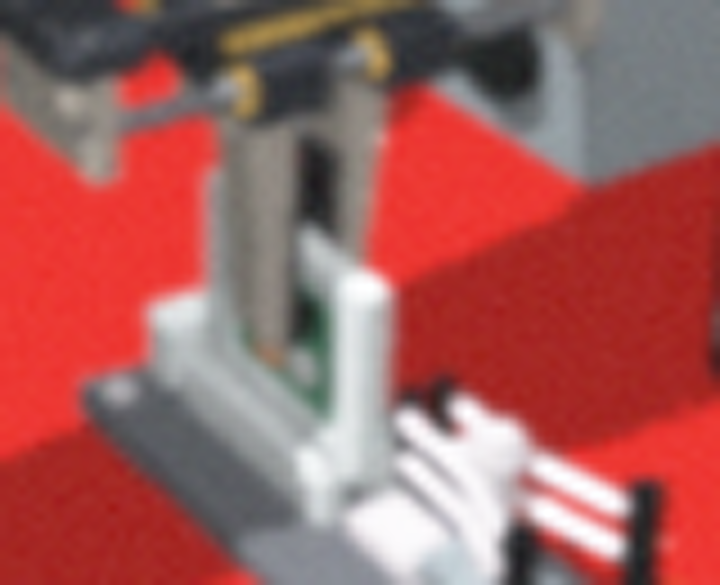

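Call:
apply_moves:
  steps:
    - [[0, 0.3, 0], 0, 1]
    - [[0, 0.6, 0], 0, 1]
    - [[0, 0.9, 0], 0, 1]
    - [[0, 1.2, 0], 0, 1]
    - [[0, 1.35, 0], 0, 1]
    - [[0, 1.45, 0], 0, 1]
    - [[0, 1.5, 0], 0, 1]
    - [[0, 1.55, 0], 0, 1]
    - [[0, 1.55, 0], 0, 1]

```text
time: 7.9
tcp_pos: [0.5879, -0.0371, 0.043]
tcp_rot: [-0.483, 0.484, -0.516, 0.517]
contact_force: [0.2, -0.1, -0.6]
width: 0.108
```

```bash
python3 mv.py .588 -.037 .043 -.067; python3 - <<'E'
from h import *
s=viewer.read_camera("side")[:,:,::-1]
cv2.imwrite("pics/c7.png",cv2.resize(s[155:220,305:385],None,fx=9,fy=9,interpolation=cv2.INTER_CUBIC))
E
```

```text
t 7.9 tcp [ 0.5879 -0.0371  0.043 ] yaw -0.0657 F [ 0.2 -0.1 -0.6] w 0.108
axes x [-0.066 -0.998  0.002] y [-0.    -0.002 -1.   ] z [ 0.998 -0.066 -0.   ]  q7 0.22
MOVE cm [-0.01  0.    0.  ] turn 0.07
```

View pics/c7.png

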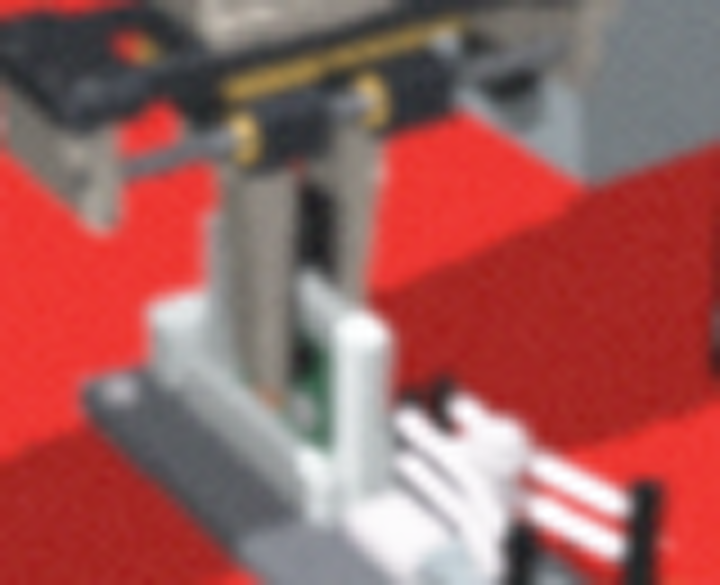

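Call:
apply_moves:
  steps:
    - [[0, 0.05, 0], 0, 1]
    - [[0, 0.05, 0], 0, 0.85]
    - [[0, 0.05, 0], 0, 0.7]
    - [[0, 0, 0], 0, 0.5]
    - [[0, 0, 0], 0, 0.3]
    - [[0, 0, 0], 0, 0.1]
    - [[0, 0, 0], 0, 0.1]

```text
time: 8.65
tcp_pos: [0.588, -0.0371, 0.043]
tcp_rot: [-0.483, 0.484, -0.516, 0.517]
contact_force: [0.2, -1.0, 0.3]
width: 0.56
```

Call:
apply_moves:
  steps:
    - [[0, -2, 0], 0, 0.1]
    - [[0, -5, 0], 0, 0.1]
    - [[0, -8, 0], 0, 0.1]
    - [[0, -11, 0], 0, 0.1]
    - [[0, -11, 0], 0, 0.1]

```text
time: 9.15
tcp_pos: [0.5907, -0.0372, 0.1571]
tcp_rot: [-0.485, 0.482, -0.514, 0.518]
contact_force: [0.3, -0.2, 1.4]
width: 0.901
```

```bash
python3 mv.py .5747 -.1836 .16 -.067; python3 - <<'E'
from h import *
s=viewer.read_camera("side")[:,:,::-1]
cv2.imwrite("pics/c8.png",cv2.resize(s[155:220,305:385],None,fx=9,fy=9,interpolation=cv2.INTER_CUBIC))
E
```

```text
t 9.15 tcp [ 0.5907 -0.0372  0.1571] yaw -0.066 F [ 0.3 -0.2  1.4] w 0.901
axes x [-0.066 -0.998  0.001] y [ 0.007 -0.002 -1.   ] z [ 0.998 -0.066  0.007]  q7 0.15
MOVE cm [14.72 -0.28 -0.63] turn 0.06
```

View pics/c8.png

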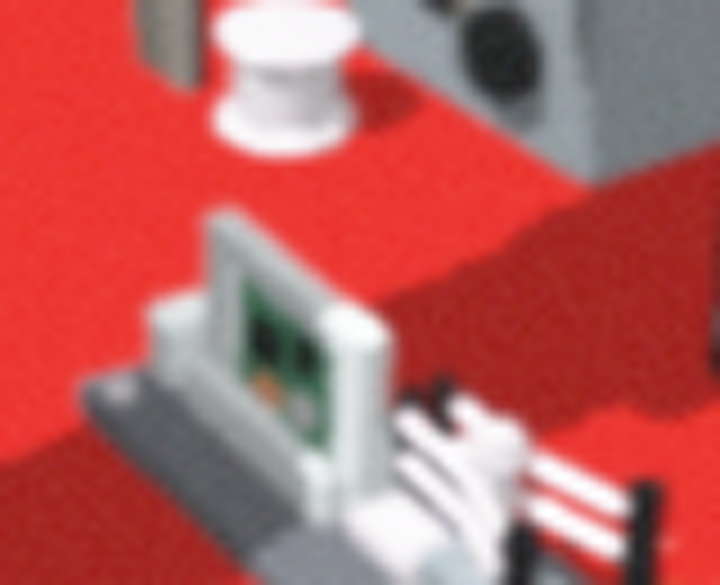

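```bash
python3 mv.py .5784 -.1846 .157 -.067
```

```text
t 9.2 tcp [ 0.5893 -0.0368  0.1549] yaw -0.0656 F [-0.4 -0.5 -0.5] w 0.9
axes x [-0.066 -0.998  0.001] y [ 0.004 -0.002 -1.   ] z [ 0.998 -0.066  0.004]  q7 0.15
MOVE cm [14.82 -0.19 -0.12] turn 0.08
```

Call:
apply_moves:
  steps:
    - [[4, -0.2, -0.12], 0, 0.1]
    - [[8, -0.2, -0.12], 0, 0.1]
    - [[12, -0.2, -0.12], 0, 0.1]
    - [[14.8, -0.2, -0.12], 0, 0.1]
    - [[14.8, -0.2, -0.12], 0, 0.1]
    - [[14.8, 0.5, -0.12], 0, 0.1]

```text
time: 9.8
tcp_pos: [0.5782, -0.1847, 0.1493]
tcp_rot: [-0.484, 0.482, -0.515, 0.518]
contact_force: [0.2, 0.7, 0.1]
width: 0.9
```

```bash
python3 mv.py .5784 -.1846 .045 -.067;  python3 - <<'E'
from h import *
t=viewer.read_camera("top")[:,:,::-1]
cv2.imwrite("pics/c9.png",cv2.resize(t[150:220,280:430],None,fx=5.3,fy=5.3,interpolation=cv2.INTER_CUBIC))
E
```

```text
t 9.8 tcp [ 0.5782 -0.1847  0.1493] yaw -0.067 F [0.2 0.7 0.1] w 0.9
axes x [-0.067 -0.998  0.001] y [ 0.003 -0.001 -1.   ] z [ 0.998 -0.067  0.003]  q7 0.42
MOVE cm [-2.000e-02  1.043e+01 -1.000e-02] turn 0.0
```

View pics/c9.png

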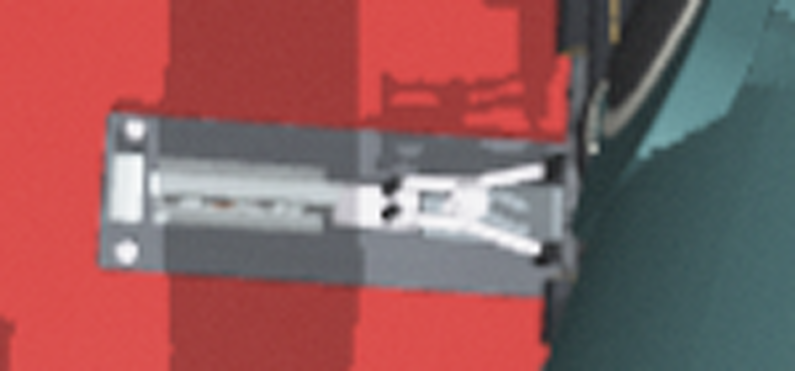

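Call:
apply_moves:
  steps:
    - [[0, 3, 0], 0, 0.1]
    - [[0, 6, 0], 0, 0.1]
    - [[0, 8, 0], 0, 0.1]
    - [[0, 9.5, 0], 0, 0.1]
    - [[0, 10.3, 0], 0, 0.2]
    - [[0, 10.4, 0], 0, 0.3]
    - [[0, 10.4, 0], 0, 0.35]
    - [[0, 10.4, 0], 0, 0.4]
    - [[0, 10.4, 0], 0, 0.45]
  squeeze: 25

```text
time: 10.75
tcp_pos: [0.5785, -0.1835, 0.0447]
tcp_rot: [-0.484, 0.483, -0.515, 0.517]
contact_force: [1.4, -1.4, -0.1]
width: 0.557
```

```bash
python3 mv.py .5784 -.1846 .045 -.067;  python3 - <<'E'
from h import *
s=viewer.read_camera("side")[:,:,::-1]
cv2.imwrite("pics/c10.png",cv2.resize(s[150:260,310:430],None,fx=5.4,fy=5.4,interpolation=cv2.INTER_CUBIC))
E
```

```text
t 10.75 tcp [ 0.5785 -0.1835  0.0447] yaw -0.0648 F [ 1.4 -1.4 -0.1] w 0.557
axes x [-0.065 -0.998  0.001] y [ 0.003 -0.001 -1.   ] z [ 0.998 -0.065  0.003]  q7 0.49
MOVE cm [ 0.11 -0.03 -0.01] turn 0.12
```

View pics/c10.png

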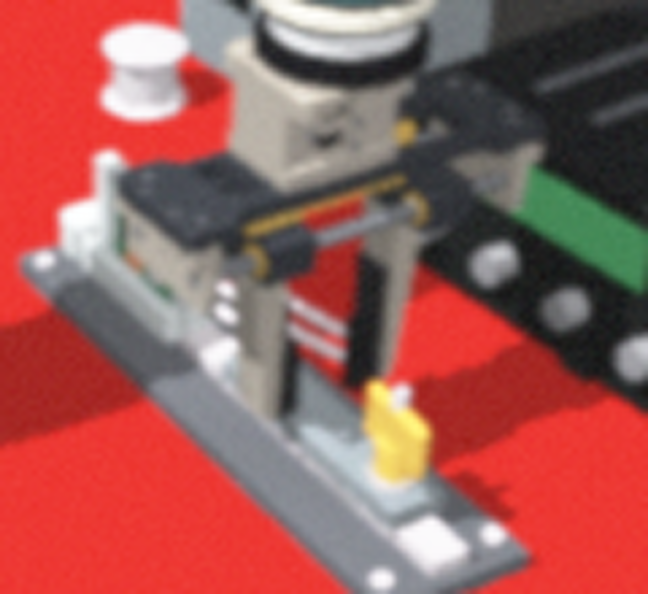

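Call:
apply_moves:
  steps:
    - [[0.15, 0, 0], 0, 0.5]
    - [[0.2, 0, 0], 0, 0.55]
    - [[0.25, 0, 0], 0, 0.6]
    - [[0.3, 0, 0], 0, 0.64]
    - [[0.3, 0, 0], 0, 0.68]
    - [[0.3, 0, 0], 0, 0.7]
    - [[0.3, 0, 0], 0, 0.7]
    - [[0.3, 0, 0], 0, 0.7]
    - [[0.3, 0, 0], 0, 0.7]

```text
time: 11.7
tcp_pos: [0.5783, -0.1867, 0.0447]
tcp_rot: [-0.484, 0.483, -0.515, 0.517]
contact_force: [0.1, -1.0, -0.6]
width: 0.3
```

```bash
python3 mv.py .5784 -.1846 .045 -.067;  python3 - <<'E'
from h import *
t=viewer.read_camera("top")[:,:,::-1]
s=viewer.read_camera("side")[:,:,::-1]
cv2.imwrite("pics/c11.png",cv2.resize(t[150:220,280:430],None,fx=5.3,fy=5.3,interpolation=cv2.INTER_CUBIC))
cv2.imwrite("pics/c11s.png",cv2.resize(s[150:260,310:430],None,fx=5.4,fy=5.4,interpolation=cv2.INTER_CUBIC))
E
```

```text
t 11.7 tcp [ 0.5783 -0.1867  0.0447] yaw -0.0651 F [ 0.1 -1.  -0.6] w 0.3
axes x [-0.065 -0.998  0.001] y [ 0.003 -0.001 -1.   ] z [ 0.998 -0.065  0.003]  q7 0.49
MOVE cm [-0.21 -0.03 -0.01] turn 0.11
```

View pics/c11.png

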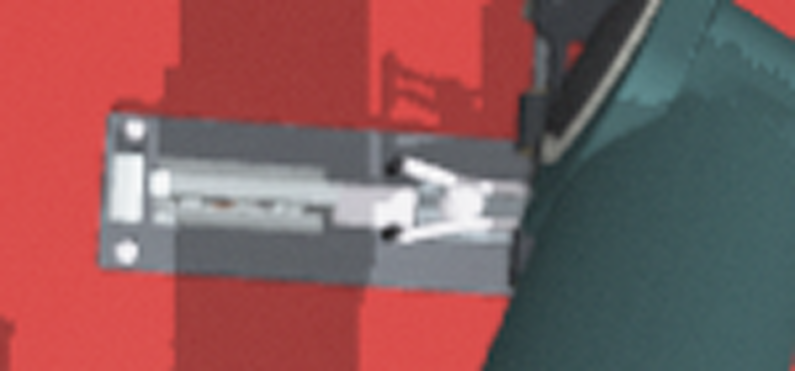

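View pics/c11s.png

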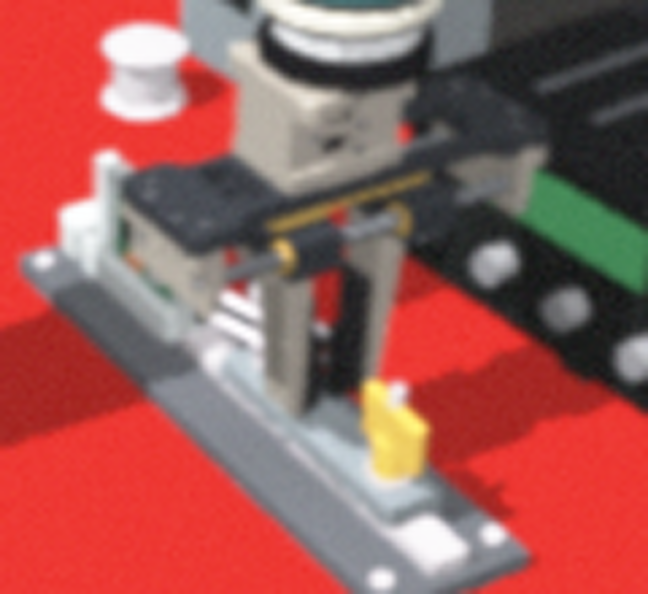

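Call:
apply_moves:
  steps:
    - [[-0.3, 0, 0], 0, 0.7]
    - [[-0.8, 0, 0], 0, 0.7]
    - [[-1.3, 0, 0], 0, 0.7]
    - [[-1.8, 0, 0], 0, 0.7]
    - [[-2.3, 0, 0], 0, 0.7]
    - [[-2.8, 0, 0], 0, 0.7]
    - [[-3.3, 0, 0], 0, 0.7]
    - [[-3.8, 0, 0], 0, 0.7]
    - [[-4.2, 0, 0], 0, 0.7]
    - [[-4.2, 0, 0], 0, 0.7]

```text
time: 12.8
tcp_pos: [0.5814, -0.1435, 0.0447]
tcp_rot: [-0.485, 0.483, -0.515, 0.517]
contact_force: [1.8, 0.7, -1.4]
width: 0.301
```

```bash
python3 mv.py .5784 -.1446 .045 -.067;  python3 - <<'E'
from h import *
t=viewer.read_camera("top")[:,:,::-1]
s=viewer.read_camera("side")[:,:,::-1]
cv2.imwrite("pics/c12.png",cv2.resize(t[150:220,280:430],None,fx=5.3,fy=5.3,interpolation=cv2.INTER_CUBIC))
cv2.imwrite("pics/c12s.png",cv2.resize(s[150:260,310:430],None,fx=5.4,fy=5.4,interpolation=cv2.INTER_CUBIC))
E
```

```text
t 12.8 tcp [ 0.5814 -0.1435  0.0447] yaw -0.064 F [ 1.8  0.7 -1.4] w 0.301
axes x [-0.064 -0.998  0.   ] y [ 0.004 -0.    -1.   ] z [ 0.998 -0.064  0.004]  q7 0.43
MOVE cm [ 0.13 -0.03 -0.29] turn 0.17
```

View pics/c12.png

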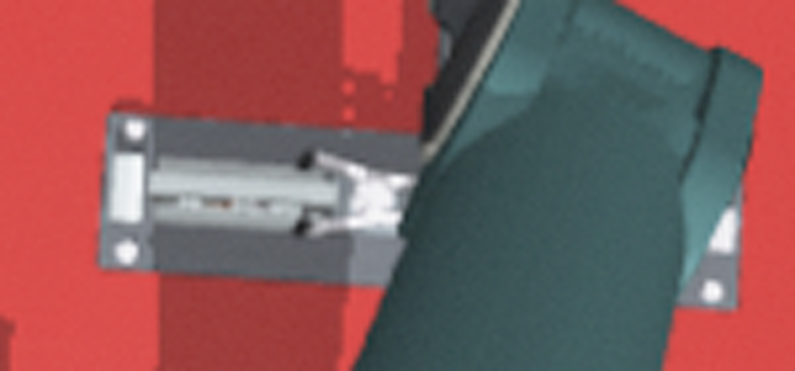

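View pics/c12s.png

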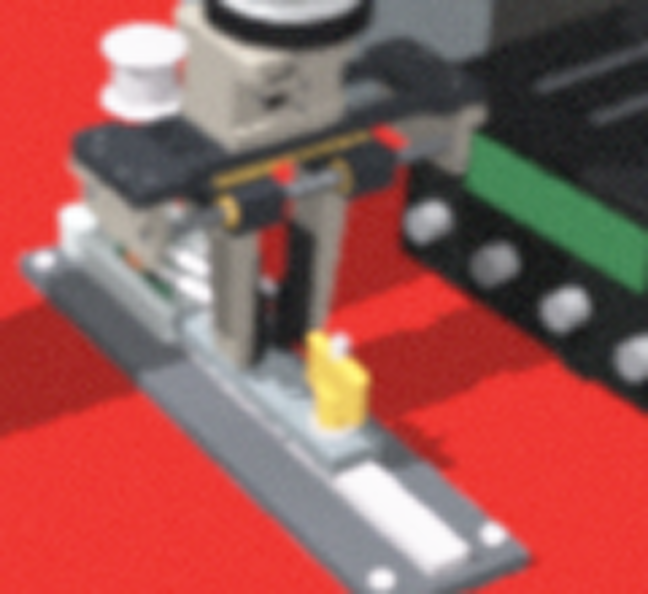

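Call:
apply_moves:
  steps:
    - [[0, 0, 0], 0, 0.65]
    - [[0, 0, 0], 0, 0.6]
    - [[0, 0, 0], 0, 0.55]
    - [[0, 0, 0], 0, 0.5]
    - [[0, 0, 0], 0, 0.4]
    - [[0, 0, 0], 0, 0.3]
    - [[0, 0, 0], 0, 0.2]
    - [[0, 0, 0], 0, 0.2]
    - [[0, 0, 0], 0, 0.2]

```text
time: 13.8
tcp_pos: [0.5812, -0.1437, 0.0447]
tcp_rot: [-0.484, 0.483, -0.515, 0.517]
contact_force: [0.0, -0.1, -0.3]
width: 0.8
```

Call:
apply_moves:
  steps:
    - [[0, -2, 0], 0, 0.2]
    - [[0, -5, 0], 0, 0.2]
    - [[0, -8, 0], 0, 0.2]
    - [[0, -10, 0], 0, 0.2]
    - [[3, -10, 0], 0, 0.2]
    - [[6, -10, 0], 0, 0.3]
    - [[9, -10, 0], 0, 0.4]
    - [[12, -10, 0], 0, 0.5]
    - [[12, -10, 0], 0, 0.5]

```text
time: 14.7
tcp_pos: [0.5714, -0.2692, 0.1451]
tcp_rot: [-0.482, 0.482, -0.516, 0.519]
contact_force: [0.2, -0.8, 0.8]
width: 0.502
```

```bash
python3 mv.py .5784 -.1446 .045 -.067;  python3 - <<'E'
from h import *
t=viewer.read_camera("top")[:,:,::-1]
s=viewer.read_camera("side")[:,:,::-1]
cv2.imwrite("pics/t13.png",t);cv2.imwrite("pics/s13.png",s)
cv2.imwrite("pics/c13.png",cv2.resize(t[150:220,280:430],None,fx=5.3,fy=5.3,interpolation=cv2.INTER_CUBIC))
cv2.imwrite("pics/c13s.png",cv2.resize(s[150:260,310:430],None,fx=5.4,fy=5.4,interpolation=cv2.INTER_CUBIC))
E
```

```text
t 14.7 tcp [ 0.5714 -0.2692  0.1451] yaw -0.0713 F [ 0.2 -0.8  0.8] w 0.502
axes x [-0.071 -0.997  0.003] y [ 0.003 -0.003 -1.   ] z [ 0.997 -0.071  0.003]  q7 0.57
MOVE cm [-12.51   9.97  -0.23] turn -0.25
```

View pics/c13.png

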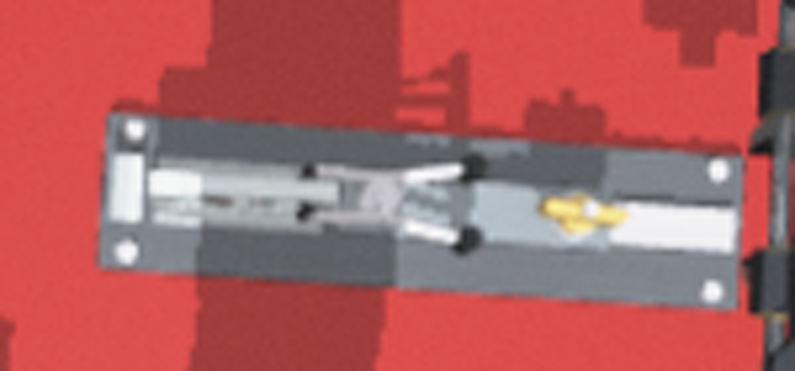

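View pics/c13s.png

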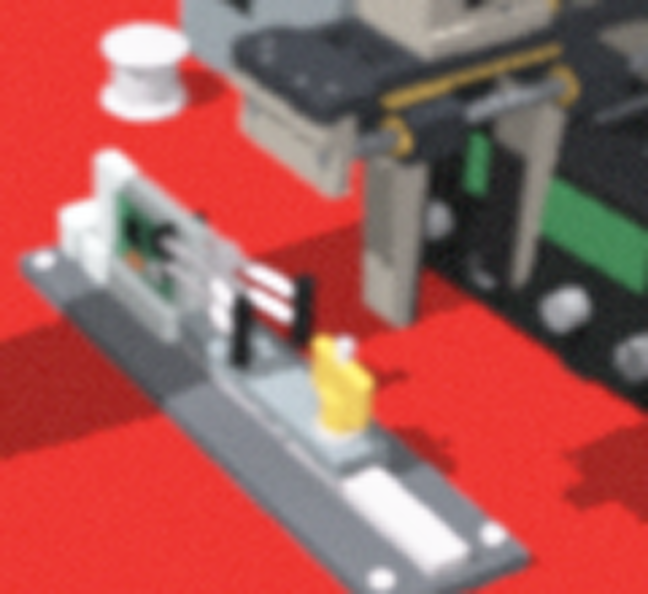

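```bash
python3 - <<'E'
from h import *
def inv(uv,z):
    return least_squares(lambda p:(proj("top",[[p[0],p[1],z]])[0]-uv),[.58,-.1]).x
E=[inv(crop2px([p],5.3,(280,150))[0],.074) for p in [(541,207),(627,215)]]
T=[inv(crop2px([p],5.3,(280,150))[0],.079) for p in [(472,163),(466,239)]]
print(E,T,np.mean(T,0)); d=E[0]-E[1]; print("bar centre",np.mean(E,0),"len",np.hypot(*d),"angle from +y (ccw)",-np.arctan2(d[0],d[1]),"joint",-.067+np.arctan2(d[0],d[1]))
# centre via side too: wing top ends side
a=tri(crop2px([(315,342)],5.4,(310,150))[0],crop2px([(541,207)],5.3,(280,150))[0]);b=tri(crop2px([(372,378)],5.4,(310,150))[0],crop2px([(627,215)],5.3,(280,150))[0]);print(a,b)
t=cv2.imread("pics/t13.png"); cv2.imwrite("pics/c14.png",cv2.resize(t[170:210,360:420],None,fx=13,fy=13,interpolation=cv2.INTER_CUBIC))
E
```

```text
[array([ 0.57787987, -0.1785866 ]), array([ 0.57383536, -0.22030311])] [array([ 0.59872954, -0.14482918]), array([ 0.56226331, -0.14140687])] [ 0.58049643 -0.14311802]
bar centre [ 0.57585761 -0.19944485] len 0.041912114180320835 angle from +y (ccw) -0.09665021577190883 joint 0.029650215771908822
(array([ 0.57920141, -0.18012031,  0.06865416]), np.float64(0.3897587843731003)) (array([ 0.57584234, -0.22177036,  0.07404237]), np.float64(0.8987125181043325))
```

View pics/c14.png

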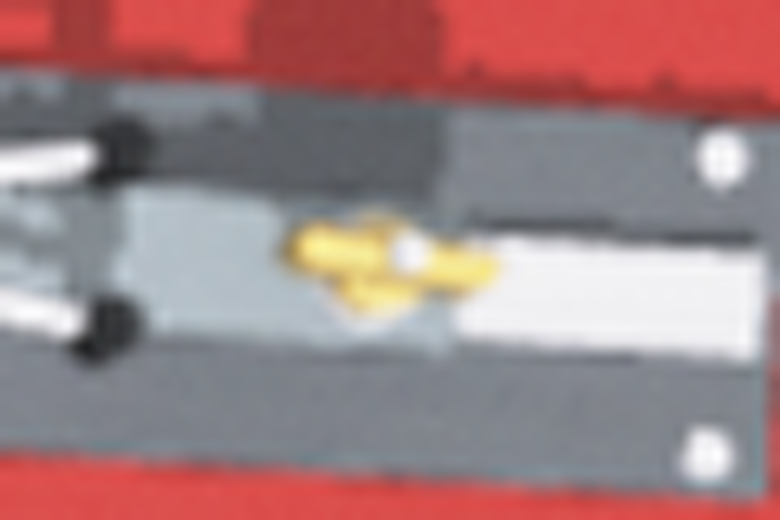

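```bash
python3 mv.py .5765 -.1995 .048 -.105
```

```text
t 14.8 tcp [ 0.5727 -0.264   0.1445] yaw -0.0662 F [0.1 0.6 0.1] w 0.497
axes x [-0.066 -0.998 -0.   ] y [ 0.003  0.    -1.   ] z [ 0.998 -0.066  0.003]  q7 0.57
MOVE cm [-6.46  9.65 -0.07] turn 2.22
```

Call:
apply_moves:
  steps:
    - [[-3, 0, -0.07], 2.2, 0.5]
    - [[-6.46, 0, -0.07], 2.2, 0.5]
    - [[-6.46, 1, -0.07], 2.2, 0.5]
    - [[-6.46, 3, -0.07], 2.2, 0.5]
    - [[-6.46, 5.5, -0.07], 2.2, 0.5]
    - [[-6.46, 7.5, -0.07], 2.2, 0.5]
    - [[-6.46, 9, -0.07], 2.2, 0.5]
    - [[-6.46, 9.6, -0.07], 2.2, 0.5]
    - [[-6.46, 9.6, -0.07], 2.2, 0.5]

```text
time: 15.7
tcp_pos: [0.5762, -0.1991, 0.0478]
tcp_rot: [-0.474, 0.473, -0.525, 0.526]
contact_force: [0.8, 0.7, -0.2]
width: 0.507
```

```bash
python3 mv.py .5765 -.1995 .048 -.105;  python3 - <<'E'
from h import *
s=viewer.read_camera("side")[:,:,::-1]
cv2.imwrite("pics/c15s.png",cv2.resize(s[150:260,310:430],None,fx=5.4,fy=5.4,interpolation=cv2.INTER_CUBIC))
E
```

```text
t 15.7 tcp [ 0.5762 -0.1991  0.0478] yaw -0.1041 F [ 0.8  0.7 -0.2] w 0.507
axes x [-0.104 -0.995 -0.001] y [ 0.002  0.001 -1.   ] z [ 0.995 -0.104  0.002]  q7 0.49
MOVE cm [ 0.04 -0.02  0.03] turn 0.05
```

View pics/c15s.png

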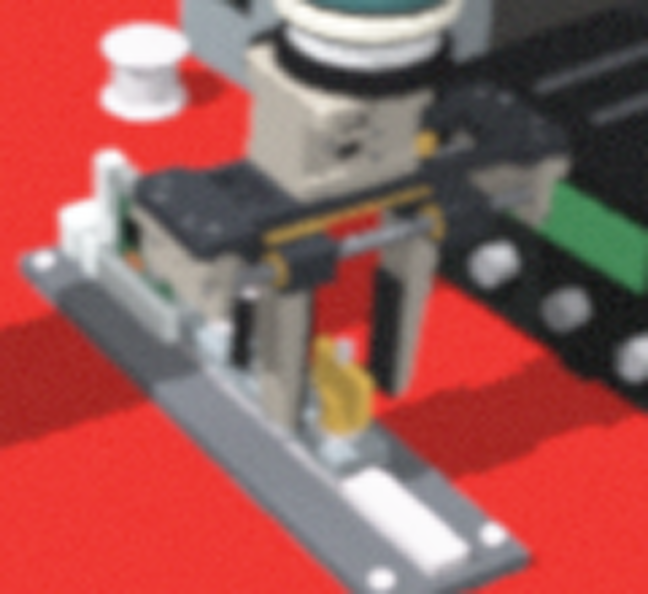

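Call:
apply_moves:
  steps:
    - [[0, 0, 0], 0, 0.7]
    - [[0, 0, 0], 0, 0.85]
    - [[0, 0, 0], 0, 1]
    - [[0, 0, 0], 0, 1]
    - [[0, 0, 0], 0, 1]
    - [[0, 0, 0], 0, 1]
    - [[0, 0, 0], 0, 1]
    - [[0, 0, 0], 0, 1]
  squeeze: 25

```text
time: 16.55
tcp_pos: [0.5774, -0.1995, 0.0491]
tcp_rot: [-0.474, 0.472, -0.524, 0.526]
contact_force: [1.9, 0.7, 3.8]
width: 0.177
```

```bash
python3 mv.py .5765 -.1995 .048 -.105; python3 -c "
from station import sensors;print(sensors.get_state()['moment'])"
```

```text
t 16.55 tcp [ 0.5774 -0.1995  0.0491] yaw -0.1042 F [1.9 0.7 3.8] w 0.177
axes x [-0.104 -0.995 -0.   ] y [ 0.004 -0.    -1.   ] z [ 0.995 -0.104  0.004]  q7 0.49
MOVE cm [ 0.    0.11 -0.09] turn 0.04
[-0.0050327  -0.25275596 -0.03348082]
```

Call:
apply_moves:
  steps:
    - [[0, 0, 0], 0, 1]
    - [[0, 0, 0], 0, 1]

```text
time: 16.75
tcp_pos: [0.5774, -0.1996, 0.0492]
tcp_rot: [-0.474, 0.472, -0.524, 0.526]
contact_force: [0.5, -0.0, 3.7]
width: 0.178
```

```bash
python3 mv.py .5765 -.1995 .048 -.105;  python3 - <<'E'
from h import *
s=viewer.read_camera("side")[:,:,::-1]
cv2.imwrite("pics/c16s.png",cv2.resize(s[195:245,345:395],None,fx=11,fy=11,interpolation=cv2.INTER_CUBIC))
E
```

```text
t 16.75 tcp [ 0.5774 -0.1996  0.0492] yaw -0.1043 F [ 0.5 -0.   3.7] w 0.178
axes x [-0.104 -0.995 -0.   ] y [ 0.004 -0.    -1.   ] z [ 0.995 -0.104  0.004]  q7 0.49
MOVE cm [ 0.    0.12 -0.09] turn 0.04
```

View pics/c16s.png

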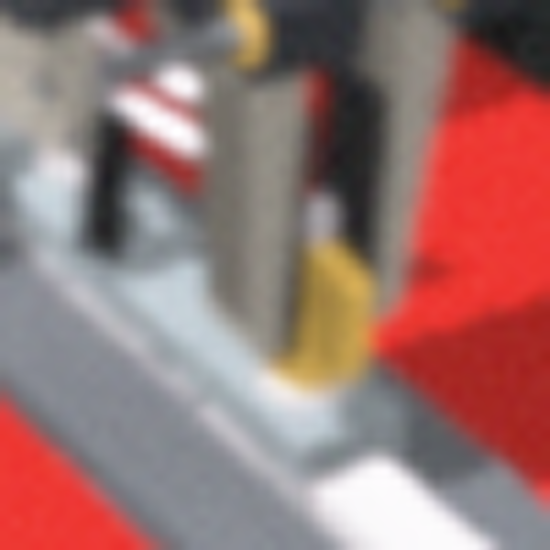

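Call:
apply_moves:
  steps:
    - [[0, 0, 0], 0, 0.75]
    - [[0, 0, 0], 0, 0.65]
    - [[0, -0.6, 0], 0, 0.65]
    - [[0, -0.9, 0], 0, 0.8]
    - [[0, -0.9, 0], 0, 1]
    - [[0, -0.9, 0], 0, 1]
    - [[0, -0.9, 0], 0, 1]
    - [[0, -0.9, 0], 0, 1]
    - [[0, -0.9, 0], 0, 1]

```text
time: 17.7
tcp_pos: [0.5775, -0.1995, 0.0582]
tcp_rot: [-0.474, 0.472, -0.524, 0.526]
contact_force: [0.2, 0.4, 2.7]
width: 0.083
```

```bash
python3 mv.py .5774 -.1995 .058 -.105;  python3 - <<'E'
from h import *
s=viewer.read_camera("side")[:,:,::-1]
cv2.imwrite("pics/c17s.png",cv2.resize(s[195:245,345:395],None,fx=11,fy=11,interpolation=cv2.INTER_CUBIC))
E
```

```text
t 17.7 tcp [ 0.5775 -0.1995  0.0582] yaw -0.1043 F [0.2 0.4 2.7] w 0.083
axes x [-0.104 -0.995 -0.001] y [ 0.004  0.    -1.   ] z [ 0.995 -0.104  0.004]  q7 0.48
MOVE cm [-0.    0.02 -0.01] turn 0.04
```

View pics/c17s.png

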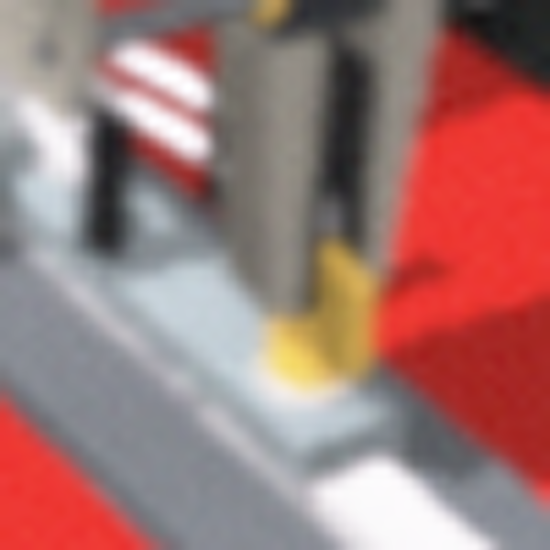

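Call:
apply_moves:
  steps:
    - [[0, 0, 0], 5, 1]
    - [[0, 0, 0], 11, 1]
    - [[0, 0, 0], 18, 1]
    - [[0, 0, 0], 25, 1]
    - [[0, 0, 0], 32, 1]
    - [[0, 0, 0], 39, 1]
    - [[0, 0, 0], 46, 1]
    - [[0, 0, 0], 53, 1]
    - [[0, 0, 0], 60, 1]
    - [[0, 0, 0], 60, 1]
  squeeze: 30

```text
time: 18.75
tcp_pos: [0.5792, -0.2007, 0.0583]
tcp_rot: [-0.149, 0.144, -0.69, 0.694]
contact_force: [4.9, -3.9, -2.9]
width: 0.085
```

```bash
python3 mv.py .5774 -.1995 .058 -1.517; python3 - <<'E'
from h import *
print(sensors.get_state()['moment'],sensors.get_state()['q'])
s=viewer.read_camera("side")[:,:,::-1]
cv2.imwrite("pics/c18s.png",cv2.resize(s[150:260,310:430],None,fx=5.4,fy=5.4,interpolation=cv2.INTER_CUBIC))
E
```

```text
t 18.75 tcp [ 0.5792 -0.2007  0.0583] yaw -1.154 F [ 4.9 -3.9 -2.9] w 0.085
axes x [-0.914 -0.405 -0.006] y [ 0.008 -0.003 -1.   ] z [ 0.405 -0.914  0.006]  q7 -0.38
MOVE cm [ 0.11  0.03 -0.19] turn 20.8
[-0.69834705 -0.82365302 -0.06820719] [-0.22736484  0.69130761  0.69738454  1.8442114  -0.59513644  0.81715102
 -0.37806357]
```

View pics/c18s.png

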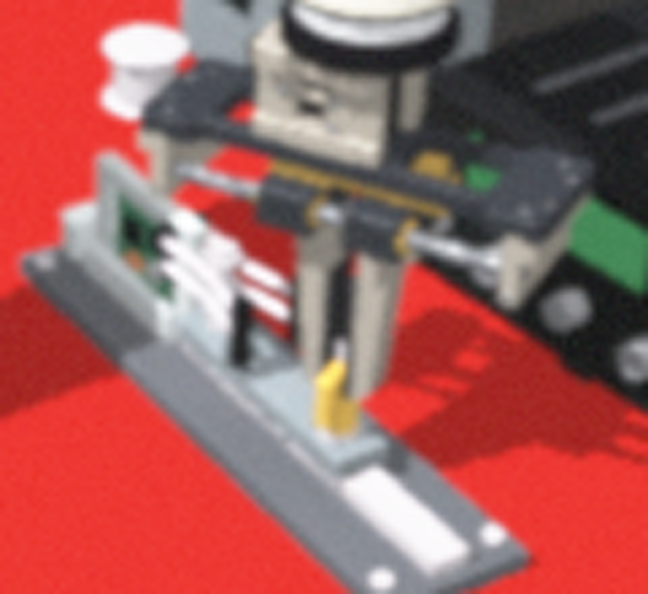

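Call:
apply_moves:
  steps:
    - [[0.05, 0, -0.1], 5, 1]
    - [[0.1, 0, -0.19], 10, 1]
    - [[0.1, 0, -0.19], 15, 1]
    - [[0.1, 0, -0.19], 19, 1]
    - [[0.1, 0, -0.19], 22, 1]
    - [[0.1, 0, -0.19], 22, 1]

```text
time: 19.4
tcp_pos: [0.5793, -0.2009, 0.0584]
tcp_rot: [-0.016, 0.008, -0.704, 0.71]
contact_force: [4.6, -3.3, -4.3]
width: 0.081
```

```bash
python3 mv.py .5774 -.1995 .058 -1.517; python3 - <<'E'
from h import *
print(sensors.get_state()['moment'])
s=viewer.read_camera("side")[:,:,::-1]
t=viewer.read_camera("top")[:,:,::-1]
cv2.imwrite("pics/c19t.png",cv2.resize(t[150:220,280:430],None,fx=5.3,fy=5.3,interpolation=cv2.INTER_CUBIC))
cv2.imwrite("pics/c19s.png",cv2.resize(s[150:260,310:430],None,fx=5.4,fy=5.4,interpolation=cv2.INTER_CUBIC))
E
```

```text
t 19.4 tcp [ 0.5793 -0.2009  0.0584] yaw -1.536 F [ 4.6 -3.3 -4.3] w 0.081
axes x [-0.999 -0.035 -0.011] y [ 0.011 -0.008 -1.   ] z [ 0.035 -0.999  0.008]  q7 -0.69
MOVE cm [ 0.19  0.04 -0.15] turn -1.09
[-0.91484621 -0.95984104  0.27857453]
```

View pics/c19s.png

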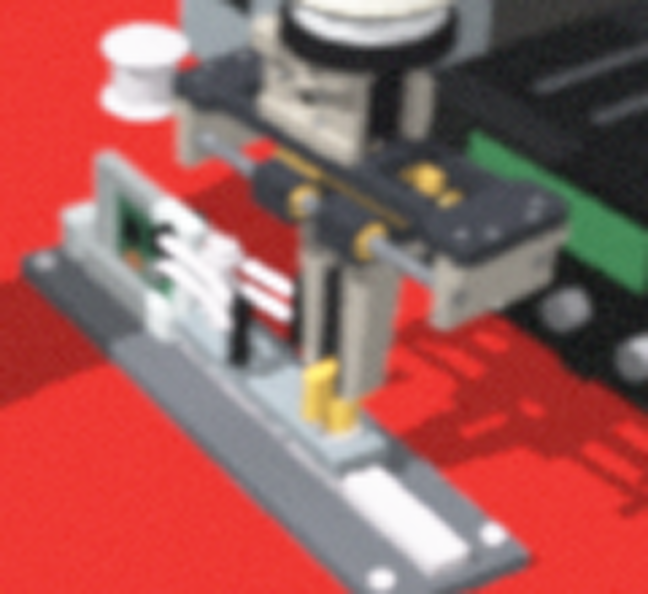

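Call:
apply_moves:
  steps:
    - [[0, 0, 0], 0, 0.85]
    - [[0, 0, 0], 0, 0.7]
    - [[0, 0, 0], 0, 0.65]
    - [[0, 0, 0], 0, 0.65]
    - [[0, -2, 0], 0, 0.65]
    - [[0, -5, 0], 0, 0.65]
    - [[0, -9, 0], 0, 0.65]
    - [[3, -12, 4], 0, 0.65]
    - [[6, -13, 9], 0, 0.65]
    - [[8, -13, 13], 0, 0.65]

```text
time: 20.5
tcp_pos: [0.5075, -0.3234, 0.1897]
tcp_rot: [-0.018, 0.009, -0.704, 0.71]
contact_force: [0.9, 0.1, -0.3]
width: 0.352
```

```bash
python3 mv.py .5774 -.1995 .058 -1.517; python3 - <<'E'
from h import *
s=viewer.read_camera("side")[:,:,::-1]
t=viewer.read_camera("top")[:,:,::-1]
cv2.imwrite("pics/t20.png",t);cv2.imwrite("pics/s20.png",s)
cv2.imwrite("pics/c20t.png",cv2.resize(t[150:220,280:430],None,fx=5.3,fy=5.3,interpolation=cv2.INTER_CUBIC))
cv2.imwrite("pics/c20s.png",cv2.resize(s[150:260,310:430],None,fx=5.4,fy=5.4,interpolation=cv2.INTER_CUBIC))
E
```

```text
t 20.5 tcp [ 0.5075 -0.3234  0.1897] yaw -1.5329 F [ 0.9  0.1 -0.3] w 0.352
axes x [-0.999 -0.038 -0.014] y [ 0.014 -0.008 -1.   ] z [ 0.038 -0.999  0.008]  q7 -0.57
MOVE cm [ -7.27  13.17 -12.22] turn -0.91
```

View pics/c20t.png

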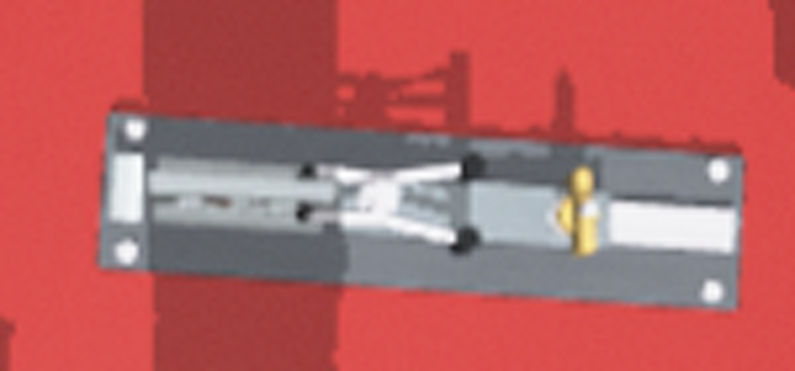

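View pics/c20s.png

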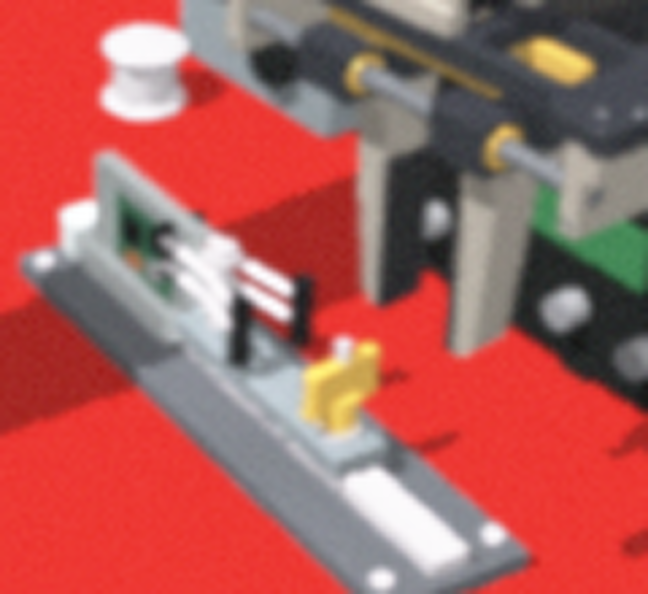

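View pics/t20.png

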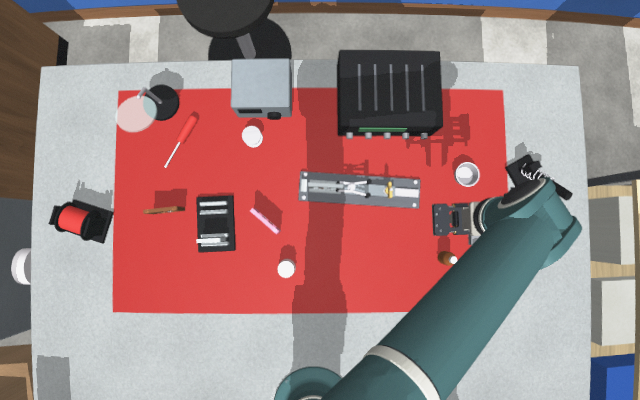

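```bash
python3 -c "
from station import manip;print(manip.sign_off())"
```

```text
the job is handed in; nothing more can be done
None
```

I lifted the wide green board out of the rack, set it down in the holder's channel near the end stop and released it on the floor. I then pinched the clip open, slid it about 42 mm and let it close on the board. Last, I turned the wing nut clockwise to its stop. I handed the job in at about 20.6 s on the robot's clock; no verdict is given.

**What the last checks showed:**
- **Board:** it stands upright in the channel, a few mm off the end stop by eye. I did not measure its final distance from the seat.
- **Clip:** it is closed on the board, with the tips about 15 mm over its edge in the last measured picture.
- **Wing nut:** it is at about 1.45 to 1.47 rad, judged from the tool's turn and the final picture.
- **Bystanders:** the narrow board and the loose things in view look unmoved.
- **Robot:** the gripper is clear of everything, with no meaningful contact force.

**What disagreed on the way, both put right:**
- **Holder origin:** it is not at the middle of the holder's plate but about 10 mm off. I saw this before lowering the board and moved the target to match.
- **First grip on the wing nut:** the fingers closed on its 16 mm hub instead of the wings. I opened, raised the fingers 9 mm and gripped the wings.

The side and top cameras also differed by about 1.3 pixels (roughly 3 mm), slightly more than the stated 2 mm calibration. I used the top camera for the positions.

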